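Put a fresh cell in the talking anatomy base and screw its battery hatch shut

ROBOT

A 6-joint arm with a two-finger parallel gripper is mounted at the origin on the work surface. World frame = base frame: x ahead of the robot, y to its left, z up, the work surface at z = 0. Lengths are in m, angles in rad, forces in N, time in s.
With the tool pointing down it reaches from about 0.35 to 0.875 m from the base axis. Payload 4.2 kg.
Tool frame: the origin (TCP) lies midway between the tips of the shut fingers; the grasp point (between the pads) lies 19 mm behind it (r.grip_depth is the x of the grasp point in the tool frame, in m); x points along the fingers, z is the direction in which the jaws open and shut, and the axes are right-handed (so a half turn about x gives the same grasp; the last joint's range is limited). The gripper opens to 85 mm and grips with 20 to 120 N. Pads are 22 mm wide; open, the fingers measure 114 mm over their backs; the gripper's body (76 mm by 85 mm) begins 54 mm behind the grasp point. The pads swing forward as they close: fully open they stand 13 mm farther back than shut.
Start: joints at [-1.064, 0.385, 0.008, 0, -1.194, -0.259], TCP at [0.153, -0.606, 0.231] pointing down, gripper open.
Joint ranges: [-3.14, 3.14], [-1.21, 2.06], [-1.07, 1.41], [-3.16, 2.05], [-2.99, -0.16], [-3.1, 3.1]. Speed limits (rad/s): [2.79, 2.79, 3.14, 3.14, 3.14, 3.14].

INTERFACE

Orientations are given as [roll, pitch, yaw] about the fixed x, y, z axes, in that order (R = Rz(yaw) Ry(pitch) Rx(roll)).
In Python, from workcell import sensors, viewer, r, recognise, outline_of gives the robot as it stands. The module is installed in compiled form; this text tells all that it offers.
- The arm moves only by the tool jog_arm, never from a script. Its argument "steps" is a list of rows, each an object of numbers: "jaw": the opening, from -1 (shut) to 1 (fully open), so that 0 is half open; "x", "y", "z": the shift along the tool's x, y, z in cm; "spin": the turn about the tool's x in rad. In form: [{"jaw": .., "x": .., "y": .., "z": .., "spin": ..}, ...]. A call has 1 to 5 rows; each row shifts and turns the commanded pose from where the row before left it, along the tool's axes as they then stand; what a row does not reach is not made up. A row lasts 1/10 s, in which the tool goes at most 50 mm and 8.59 degrees, less where a joint would pass 70% of its speed; a pose out of reach is approached as far as the arm can. A call with a gripper value outside its range is refused whole. The fingers move at their own pace and stop on an object; "newtons" is the grip in N (left out, the last holds). Time passes only in rows, so rows that do not move let the fingers close. It gives the time, the measured TCP pose, the force and the opening at its end, in the units of the state.
- sensors.get_state(): the state, without advancing time (a new reading comes with each control period).
- viewer.get_image(name): name is "scene" or "top" or "wrist"; returns (picture, depth): 400x640x3 uint8, blue, green, red; 400x640 float32, m along the optical axis (not along the pixel's ray), 0 where there is no reading.
- viewer.camera_params(name): a dict with "fx", "fy", "cx", "cy" (pixels), "eye" and "orientation" of the camera in the world; the wrist camera has in their place "mount" (4x4, takes a point from camera to tool coordinates, whose origin is the TCP and whose axes are the tool frame's). Camera axes: x right, y up, looking along -z (the intrinsics and any distortion apply to the point x, -y, -z); pixel columns grow to the right and rows downward; lengths in m; the calibration is good to about 2 mm. A picture is of the moment at which its call begins: read the wrist's pose just before it. camera_params takes no time and is no camera call.
- r.job_done(): hands the job in, once; it reports no verdict.
Trained networks look in the newest picture that a camera, given by its name, has taken for a name from the list of things; names that differ only in an ending like _2 or _b are one class to them, and where a whole thing is asked for, a point or a joint stands for the part that bears it (a point fixed in the world has none). Each returns a list of dicts, best first, with "conf" (0 to 1); they miss things now and then, are a little off and sometimes report something else, mostly with a low value. They report only what shows in the picture. A call takes as long as a camera call. They do not tell look-alikes from the thing itself.
- recognise(query, camera): "position" ([x, y, z] in m, in world coordinates, good to about 4 mm: the middle of the surface that is visible of it).
- outline_of(query, camera): "mask" (400x640 bool, what is visible of it).
The state is a dict: "time_s": time; "q": joint angles; "dq": joint speeds; "joint_torque": joint torques, N m; "position": TCP position; "eef_rot": TCP orientation; "contact_force": force on the tool from outside, world axes, zero at the start; "torque": the same for the moment, N m; "finger_gap": finger opening in m.
Only numpy, scipy, OpenCV 4.12 (cv2) and the standard library are available. Lean on these libraries where they do the work, as an engineer would, in place of code of your own. Each camera call takes 0.05 s, during which the arm holds its last target. There are 200 camera calls.

TASK

The talking anatomy base has gone silent: take the fresh green and copper cell and lay it, without dropping it, in the open battery well, with its flat end towards the coil spring and its button end towards the brass strip. Then swing the hatch fully shut and do up its captive screw: push the black knob down against its spring and, while it is down, turn it clockwise about a quarter turn to its stop, so that it stays down. Leave the used grey cell and everything else standing about where it is.

Things in the scene. Friction and masses are not known exactly. Their poses are not given: they have to be found in the camera images.
- cell: the fresh D cell, to be fitted: dark green jacket with a copper band at its + end, 33 mm in diameter, 61 mm long, 0.135 kg, lying on its side on the shelf. Origin in its middle, on its axis (16.5 mm above what it lies on); its own x axis runs along the cell towards the + (button) end, so it may be rolled by any angle about x
- cell_plus (a point): the tip of the fresh cell's small steel + button, on its axis, 30.5 mm from the cell's middle
- base: the talking base, a light-grey plastic housing fixed to the shelf, 220 mm (x) by 300 mm (y), deck 70 mm high. Origin under its middle, on the shelf; x points to its back (away from the robot, give or take its yaw), y to its left, z up. Left of the deck: red button (at x -45, y +85, 22 mm high) and heart pedestal (x +45, y +85; heart top 185 mm above the shelf). Right: the battery well
- bay (a point): middle of the cell when it lies properly in the well: 17 mm above well_floor, 45 mm above the shelf. The cell lies along the base's x axis, + end to +x, between a brass strip at the far (+x) end and a steel plate with a coil spring at the near (-x) end, each 34 mm from here: about 3.5 mm of play either way
- bay_plus (a point): where the tip of the + button comes: 30.5 mm from bay towards the base's +x, 3.5 mm short of the brass strip
- hatch (a joint): angle of the battery hatch, rad: 0 shut (flush with the deck), 1.57 upright, 2.1 wide open; starts at 1.75 to 2.05. Stiff friction hinge (0.17 N m): it stays where it is left and must be pushed all the way. A plate 121 mm long from hinge to free edge, 106 mm wide, 4 mm thick; push it shut on its outer face, beside the knob
- hatch_hinge (a point): middle of the hatch's hinge line, in the plane of the hatch's inner face (the outer face is 4 mm off); the hinge line runs along the base's y axis, 54 mm beyond the middle of the well (towards the base's +x), 66 mm above the shelf
- knob_top (a point): middle of the top face of the captive screw's round black fluted knob, on its axis; moves with hatch and knob. Knob 30 mm in diameter, 24 mm high, on the hatch's outer face, 105 mm from the hinge, mid-width. Released, its underside is 11.5 mm off the hatch on a coil spring (top 35.5 mm off; 105.5 mm above the shelf, hatch shut); pushed right down, 1 mm off
- knob_push (a joint): how far the knob is pushed in, m: 0 released, 0.0105 the end of its travel; the spring pushes back with 2 N at 0 and 6 N at the end. It springs back up if let go before it is turned in; turned in, it stays at about 0.008
- knob (a joint): turn of the knob, rad, growing clockwise from above, -0.3 to a stop at 1.3, friction 0.03 N m; starts at -0.15 to 0.2. Below 0.3 (hatch shut) the screw's cross lug meets its slot and the knob can be pushed in beyond 0.008 m; turned on while down, the lug slides under a cam, which holds it from about 0.5 on, level from 0.95 to the stop. Turned while up, the cam blocks the push
- spent_cell: the used D cell, grey jacket, no copper band, same size, lying on the shelf; leave it
- heart: beige plastic heart model, 65 mm wide and about 105 mm high, loose on its pedestal on the base, origin at its underside; leave it
- lung: purple plastic lung half, 155 by 90 by 36 mm, lying on the shelf, origin at its underside; leave it
- sternum: white plastic sternum, 155 by 52 by 11 mm, lying on the shelf, origin at its underside; leave it
- vein_ring: small blue plastic ring, 44 mm in diameter, 9 mm high, lying on the shelf, origin at its underside; leave it
- carton: green battery carton with a copper band, 40 by 74 by 68 mm high, standing on the shelf, origin at its underside; leave it
- well_floor (a point): middle of the well's floor, 28 mm above the shelf, 42 mm below the deck (at x +8, y -75 in the base). The well is 72 mm along the base's x, 92 mm along y. Four bevelled ribs, 15 mm high, 36 mm apart in y, stand 24 mm either side of the middle and take the cell along x; between them the fingers have 42 mm of x and all 92 mm of y
Mind the look-alikes: they are no part of the job. Leave any blue look-alike of the cell alone.

How it is judged:
By the outcome, as a careful person would: the job done as asked, in the order asked, and still so for the second after the job is handed in, with the robot touching nothing.
It also fails if it takes over 64 s, if anything falls off the work surface, if the arm or the gripper's body presses on something with over 40 N, if the wrist force passes 120 N, or if a joint passes its speed limit or range.

## Working session

There is one attempt and no reset: what is moved stays moved. The work goes in short steps, Python scripts to look and compute and a tool call to move; the robot and the scene stay as the last step left them, time stands still between calls to the robot, and variables do not carry over. Pictures are saved under pics/ and viewed, about 8 in all and at most 12, crops included, and the job is handed in when it is done.

Besides the shell and the picture viewer there is one more tool, called after "Call:" by a JSON object that holds its "name" and its "arguments". jog_arm: Moves the arm, as the interface text tells. Its arguments: {"type":"object","properties":{"steps":{"type":"array","items":{"type":"object","properties":{"jaw":{"type":"number"},"x":{"type":"number"},"y":{"type":"number"},"z":{"type":"number"},"spin":{"type":"number"}}}},"newtons":{"type":"number"}},"required":["steps"]}

```bash
mkdir -p pics; cat > h.py <<'E'
import numpy as np, cv2
from workcell import sensors, viewer, r, recognise, outline_of
from scipy.spatial.transform import Rotation as R
def Rm(o):
    o=np.array(o)
    return o if o.shape==(3,3) else R.from_euler('xyz',o).as_matrix()
def shot(n):
    s=sensors.get_state(); p,d=viewer.get_image(n); return s,p,d
def cam(n,s=None):
    c=viewer.camera_params(n)
    if n=='wrist':
        T=np.eye(4);T[:3,:3]=Rm(s['eef_rot']);T[:3,3]=s['position'];M=T@np.array(c['mount'])
    else:
        M=np.eye(4);M[:3,:3]=Rm(c['orientation']);M[:3,3]=c['eye']
    return c,M
def cloud(n,d,s=None):
    c,M=cam(n,s);v,u=np.mgrid[:d.shape[0],:d.shape[1]]
    P=np.stack([(u-c['cx'])/c['fx']*d,-(v-c['cy'])/c['fy']*d,-d],-1)
    return P@M[:3,:3].T+M[:3,3]
def proj(n,X,s=None):
    c,M=cam(n,s);p=(np.atleast_2d(X)-M[:3,3])@M[:3,:3]
    return np.stack([c['cx']+c['fx']*p[:,0]/-p[:,2],c['cy']-c['fy']*p[:,1]/-p[:,2]],-1)
E
python3 - <<'E'
from h import *
print(viewer.camera_params('scene'));print(viewer.camera_params('top'));print(viewer.camera_params('wrist'));print(sensors.get_state())
for n in ('scene','top'):
    s,p,d=shot(n);cv2.imwrite(f'pics/{n}0.png',p);np.save(f'{n}0.npy',d)
    for q in ('cell','spent_cell','base','hatch','knob','carton','heart','well_floor','vein_ring'):
        print(n,q,[(np.round(x['position'],3).tolist(),round(x['conf'],2),proj(n,x['position']).round().tolist()[0]) for x in recognise(q,n)[:3]])
E
```

```text
{'fx': 464.43247050495654, 'fy': 464.43247050495654, 'cx': 316.3555593903282, 'cy': 191.84795466765144, 'eye': array([ 1.1096694 , -0.62531235,  0.91047897]), 'orientation': array([0.81527875, 0.00279686, 0.71390449])}
{'fx': 514.6138345759366, 'fy': 514.6138345759366, 'cx': 321.09443271655783, 'cy': 193.98521761350193, 'eye': array([0.29944507, 0.04830664, 1.43066625]), 'orientation': array([ 0.18095274, -0.01018064, -1.5653266 ])}
{'fx': 352.6654895851395, 'fy': 352.6654895851395, 'cx': 324.4529726169063, 'cy': 198.42871407747825, 'mount': array([[ 9.66019299e-05,  2.95281823e-01, -9.55410192e-01,
        -1.43218409e-01],
       [-5.62138030e-04,  9.55410062e-01,  2.95281726e-01,
         7.58831299e-02],
       [ 9.99999837e-01,  5.08547619e-04,  2.58283598e-04,
         1.34768625e-04],
       [ 0.00000000e+00,  0.00000000e+00,  0.00000000e+00,
         1.00000000e+00]])}
{'time_s': 0.0, 'q': array([-1.06441801e+00,  3.85578221e-01,  6.59700016e-03, -5.37417721e-04,
       -1.19399751e+00, -2.58621311e-01]), 'dq': array([ 0.00173349,  0.00290607,  0.00101801,  0.00035816, -0.000
[... 1208 characters left out ...]
, 0.03], 0.81, [480.0, 199.0]), ([0.67, -0.391, 0.028], 0.76, [473.0, 155.0]), ([0.618, -0.197, 0.029], 0.58, [404.0, 173.0])]
top spent_cell [([0.459, -0.301, 0.034], 0.58, [444.0, 230.0])]
top base [([0.493, 0.026, 0.069], 0.8, [325.0, 214.0]), ([0.568, -0.29, 0.033], 0.56, [438.0, 190.0])]
top hatch [([0.578, -0.036, 0.134], 0.86, [349.0, 178.0])]
top knob [([0.611, -0.037, 0.171], 0.51, [351.0, 163.0]), ([0.493, 0.027, 0.069], 0.48, [324.0, 214.0])]
top carton [([0.782, -0.237, 0.07], 0.9, [420.0, 112.0])]
top heart [([0.547, 0.119, 0.156], 0.57, [288.0, 188.0])]
top well_floor [([0.495, 0.025, 0.073], 0.65, [325.0, 214.0]), ([0.574, -0.289, 0.03], 0.36, [438.0, 188.0])]
top vein_ring []
```

```bash
python3 - <<'E'
import cv2
a=cv2.imread('pics/scene0.png');b=cv2.imread('pics/top0.png')
cv2.imwrite('pics/top1.png',cv2.resize(b[60:300,240:560],(800,600),interpolation=cv2.INTER_CUBIC))
cv2.imwrite('pics/scene1.png',cv2.resize(a[110:380,120:480],(800,600),interpolation=cv2.INTER_CUBIC))
E
```

```text
(no output)
```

View pics/top1.png

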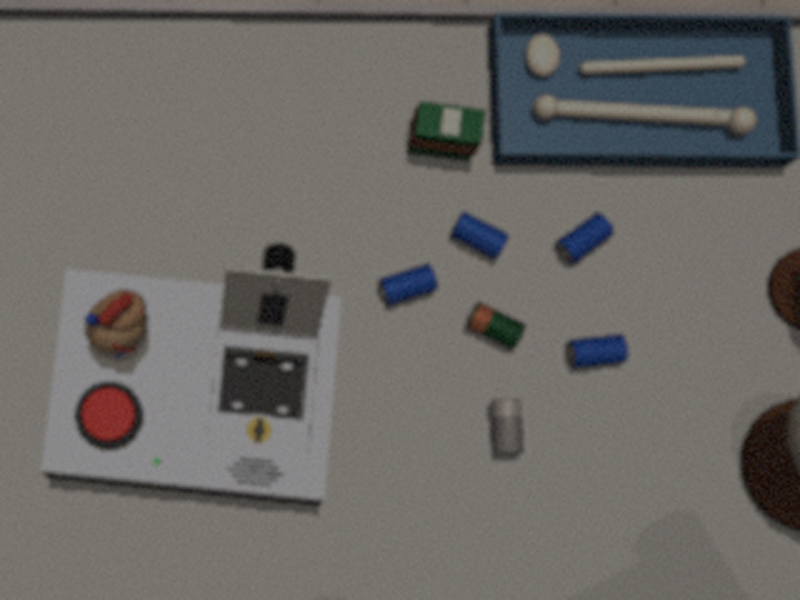

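View pics/scene1.png

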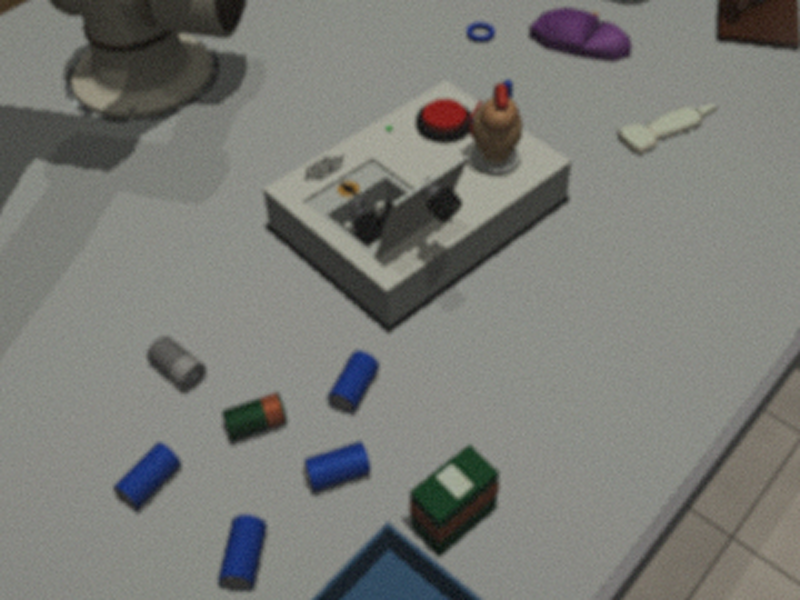

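```bash
python3 - <<'E'
from h import *
for n,ctr in (('top',(438,190)),('scene',(235,298))):
    p=cv2.imread(f'pics/{n}0.png');d=np.load(f'{n}0.npy');C=cloud(n,d)
    x,y,z=C[...,0],C[...,1],C[...,2]
    # deck
    m=(abs(z-.07)<.006)&(x>.3)&(x<.75)&(y>-.2)&(y<.25)&(d>0)
    m=cv2.morphologyEx(m.astype(np.uint8),cv2.MORPH_OPEN,np.ones((3,3)))
    k,l,st,_=cv2.connectedComponentsWithStats(m);i=1+st[1:,4].argmax()
    P=C[l==i];rc=cv2.minAreaRect(P[:,:2].astype(np.float32)*1000);print(n,'deck',len(P),np.median(P[:,2]),rc)
    # table height
    t=(abs(z)<.02)&(x>.3)&(x<.8)&(y>-.5)&(y<-.2);print('table',np.median(z[t]))
    bl=p.astype(int);u,v=ctr
    W=np.zeros(z.shape,bool);W[v-22:v+22,u-25:u+25]=1
    sat=W&((bl.max(2)-bl.min(2))>35)&(bl[...,0]<bl.max(2)-25)
    P=C[sat];cop=P[bl[sat][:,2]>bl[sat][:,1]+15];gr=P[bl[sat][:,1]>bl[sat][:,2]+15]
    rc2=cv2.minAreaRect(P[P[:,2]>.012][:,:2].astype(np.float32)*1000)
    print('cell n',len(P),len(cop),len(gr),'z95',np.percentile(P[:,2],95),rc2,'cop',np.median(cop,0).round(4),'gr',np.median(gr,0).round(4))
E
```

```text
top deck 5324 0.06972714767363775 ((499.73455810546875, 45.92445373535156), (300.6198425292969, 221.3386993408203), 84.55944061279297)
table -0.0004441890382430591
cell n 58 58 0 z95 0.03593111560405976 ((579.2559204101562, -273.7144470214844), (16.829429626464844, 25.74923324584961), 61.827110290527344) cop [ 0.5781 -0.2735  0.0301] gr [nan nan nan]
scene deck 4317 0.06996960636554794 ((497.98681640625, 45.5931396484375), (304.5772399902344, 226.5827178955078), 84.64137268066406)
table 0.0003231455763538227
cell n 89 89 0 z95 0.035318277507061645 ((843.7660522460938, -444.61138916015625), (17.66644287109375, 642.7425537109375), 57.37544250488281) cop [ 0.5886 -0.2805  0.031 ] gr [nan nan nan]
  return _methods._mean(a, axis=axis, dtype=dtype,
  ret = um.true_divide(
```

```bash
cat >> h.py <<'E'
def plan(target,jaw_deg=None,n=5,jaw=None,step=None):
    """rows (cm, rad) from the measured pose to target TCP; jaw_deg = world yaw of tool z"""
    s=sensors.get_state();p=np.array(s['position']);M=Rm(s['eef_rot'])
    yaw=np.arctan2(M[1,2],M[0,2]);t=np.array(target,float)
    da=0 if jaw_deg is None else (np.deg2rad(jaw_deg)-yaw+np.pi)%(2*np.pi)-np.pi
    n=max(n,int(np.ceil(np.linalg.norm(t-p)/.048)),int(np.ceil(abs(da)/.148)))
    rows=[]
    for i in range(n):
        w=(t-p)/(n-i);sp=-da/n
        l=np.round(M.T@w*100,2);sp=round(sp,3)
        p=p+M@l/100;M=M@R.from_rotvec([sp,0,0]).as_matrix()
        rows.append('{%s"x":%g,"y":%g,"z":%g,"spin":%g}'%('' if jaw is None else '"jaw":%g,'%jaw,*l,sp))
    print('pos',np.round(s['position'],4),'jaw yaw %.2f'%np.rad2deg(yaw),'tilt',np.round(Rm(s['eef_rot'])[:,0],3),'F',np.round(s['contact_force'],1),'gap %.4f'%s['finger_gap'],'t %.2f'%s['time_s'])
    for i in range(0,n,5):print('[',','.join(rows[i:i+5]),']')
E
python3 -c "
from h import *
plan([.572,-.292,.17],156)"
```

```text
pos [ 0.1533 -0.6059  0.2313] jaw yaw 104.20 tilt [-0.  0. -1.] F [-0.3  0.1 -0.4] gap 0.0854 t 1.00
[ {"x":0.56,"y":-4.39,"z":1.83,"spin":-0.082},{"x":0.56,"y":-4.53,"z":1.47,"spin":-0.082},{"x":0.56,"y":-4.63,"z":1.09,"spin":-0.082},{"x":0.56,"y":-4.7,"z":0.71,"spin":-0.082},{"x":0.56,"y":-4.75,"z":0.32,"spin":-0.082} ]
[ {"x":0.56,"y":-4.76,"z":-0.07,"spin":-0.082},{"x":0.55,"y":-4.73,"z":-0.46,"spin":-0.082},{"x":0.56,"y":-4.68,"z":-0.84,"spin":-0.082},{"x":0.55,"y":-4.6,"z":-1.23,"spin":-0.082},{"x":0.56,"y":-4.48,"z":-1.6,"spin":-0.082} ]
[ {"x":0.55,"y":-4.33,"z":-1.95,"spin":-0.082} ]
```

Call:
{"name": "jog_arm", "arguments": {"steps": [{"jaw":1,"x":0.56,"y":-4.4,"z":1.8,"spin":-0.08},{"x":0.56,"y":-4.5,"z":1.5,"spin":-0.08},{"x":0.56,"y":-4.6,"z":1.1,"spin":-0.08},{"x":0.56,"y":-4.7,"z":0.7,"spin":-0.08},{"x":0.56,"y":-4.7,"z":0.3,"spin":-0.08}]}}

```text
schema error: expected keys jaw, x, y, z, spin
```

Call:
{"name": "jog_arm", "arguments": {"steps": [{"x":0.56,"y":-4.7,"z":-0.1,"spin":-0.08},{"x":0.56,"y":-4.7,"z":-0.5,"spin":-0.08},{"x":0.56,"y":-4.7,"z":-0.8,"spin":-0.08},{"x":0.56,"y":-4.6,"z":-1.2,"spin":-0.09},{"x":0.56,"y":-4.5,"z":-1.6,"spin":-0.09}]}}

```text
schema error: expected keys jaw, x, y, z, spin
```

Call:
{"name": "jog_arm", "arguments": {"steps": [{"x":0.56,"y":-4.3,"z":-2.0,"spin":-0.08},{"x":0},{"x":0}]}}

```text
schema error: expected keys jaw, x, y, z, spin
```

```bash
python3 - <<'E'
from h import *
s,p,d=shot('wrist');cv2.imwrite('pics/w1.png',p);np.save('w1.npy',d)
C=cloud('wrist',d,s);z=C[...,2]
print('table',np.median(z[(abs(z)<.01)]))
m=((z>.012)&(z<.05)&(d>0)).astype(np.uint8);m=cv2.morphologyEx(m,cv2.MORPH_OPEN,np.ones((5,5)))
k,l,st,ce=cv2.connectedComponentsWithStats(m)
for i in range(1,k):
    if st[i,4]<300: continue
    P=C[l==i];b=p[l==i]
    print(ce[i].round(),st[i,4],P.mean(0).round(4),cv2.minAreaRect(P[:,:2].astype(np.float32)*1000),'z98',np.percentile(P[:,2],98).round(4),b.mean(0).round())
plan([.572,-.292,.17],156)
E
```

```text
table 0.0006579252228615107
[ 79. 290.] 1144 [ 0.36   -0.8424  0.0213] ((360.32598876953125, -843.9094848632812), (101.3082046508789, 13.88210391998291), 0.028174830600619316) z98 0.0239 [106. 108. 111.]
[264. 338.] 3325 [ 0.3755 -0.6242  0.0184] ((378.83355712890625, -621.9905395507812), (128.85736083984375, 62.06755447387695), 62.778228759765625) z98 0.0467 [14. 23. 37.]
pos [ 0.1533 -0.6059  0.2313] jaw yaw 104.20 tilt [ 0. -0. -1.] F [-0.1  0.5  0.5] gap 0.0857 t 1.05
[ {"x":0.56,"y":-4.39,"z":1.83,"spin":-0.082},{"x":0.56,"y":-4.53,"z":1.47,"spin":-0.082},{"x":0.56,"y":-4.63,"z":1.09,"spin":-0.082},{"x":0.56,"y":-4.7,"z":0.71,"spin":-0.082},{"x":0.56,"y":-4.75,"z":0.32,"spin":-0.082} ]
[ {"x":0.56,"y":-4.76,"z":-0.07,"spin":-0.082},{"x":0.55,"y":-4.73,"z":-0.46,"spin":-0.082},{"x":0.56,"y":-4.68,"z":-0.84,"spin":-0.082},{"x":0.55,"y":-4.6,"z":-1.22,"spin":-0.082},{"x":0.56,"y":-4.48,"z":-1.6,"spin":-0.082} ]
[ {"x":0.55,"y":-4.33,"z":-1.96,"spin":-0.082} ]
```

View pics/w1.png

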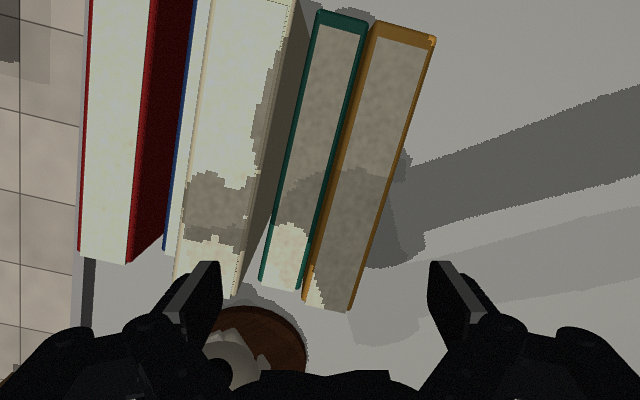

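```bash
python3 - <<'E'
from h import *
d=np.load('top0.npy');C=cloud('top',d).reshape(-1,3)[d.ravel()>0]
a=np.array([.153,-.606]);b=np.array([.572,-.292]);u=(b-a)/np.linalg.norm(b-a)
q=C[:,:2]-a;t=q@u;e=abs(q@[-u[1],u[0]])
for k in np.arange(0,.6,.06):
    m=(t>k)&(t<k+.06)&(e<.11);print(round(k,2),m.sum(),np.percentile(C[m,2],99.5).round(3) if m.any() else None)
E
```

```text
0.0 1500 0.406
0.06 1813 0.007
0.12 2346 0.624
0.18 4064 0.623
0.24 1721 0.007
0.3 1700 0.007
0.36 1643 0.034
0.42 1674 0.036
0.48 1614 0.036
0.54 1586 0.034
```

Call:
{"name": "jog_arm", "arguments": {"steps": [{"jaw":1,"x":0,"y":-4.4,"z":1.8,"spin":-0.08},{"jaw":1,"x":0,"y":-4.5,"z":1.5,"spin":-0.08},{"jaw":1,"x":0.56,"y":-4.6,"z":1.1,"spin":-0.08},{"jaw":1,"x":0.56,"y":-4.7,"z":0.7,"spin":-0.08},{"jaw":1,"x":0.56,"y":-4.7,"z":0.3,"spin":-0.08}]}}

```text
time_s: 1.55
position: [0.3447, -0.4634, 0.2146]
eef_rot: [-2.984, 1.57, -0.763]
contact_force: [0.4, -1.1, 0.2]
finger_gap: 0.0854
```

Call:
{"name": "jog_arm", "arguments": {"steps": [{"jaw":1,"x":0.56,"y":-4.7,"z":-0.1,"spin":-0.08},{"jaw":1,"x":0.56,"y":-4.7,"z":-0.5,"spin":-0.08},{"jaw":1,"x":0.56,"y":-4.7,"z":-0.8,"spin":-0.08},{"jaw":1,"x":0.56,"y":-4.6,"z":-1.2,"spin":-0.09},{"jaw":1,"x":0.56,"y":-4.5,"z":-1.6,"spin":-0.09}]}}

```text
time_s: 2.05
position: [0.5364, -0.3232, 0.1866]
eef_rot: [3.009, 1.57, -0.631]
contact_force: [-0.2, -0.8, -1.0]
finger_gap: 0.0852
```

Call:
{"name": "jog_arm", "arguments": {"steps": [{"jaw":1,"x":0.56,"y":-4.3,"z":-2.0,"spin":-0.08},{"jaw":1,"x":0,"y":0,"z":0,"spin":0},{"jaw":1,"x":0,"y":0,"z":0,"spin":0}]}}

```text
time_s: 2.35
position: [0.5739, -0.2955, 0.1802]
eef_rot: [0.216, 1.57, 2.936]
contact_force: [-0.3, -1.5, -0.9]
finger_gap: 0.0856
```

```bash
cat > look.py <<'E'
from h import *
import sys
s,p,d=shot('wrist');cv2.imwrite(f'pics/{sys.argv[1]}.png',p);np.save(f'{sys.argv[1]}.npy',d)
C=cloud('wrist',d,s);z=C[...,2]
print('table',np.median(z[(abs(z)<.01)]))
m=((z>.012)&(z<.05)&(d>0)).astype(np.uint8);m=cv2.morphologyEx(m,cv2.MORPH_OPEN,np.ones((5,5)))
k,l,st,ce=cv2.connectedComponentsWithStats(m)
for i in range(1,k):
    if st[i,4]<300: continue
    P=C[l==i];b=p[l==i]
    print(ce[i].round(),st[i,4],P.mean(0).round(4),cv2.minAreaRect(P[:,:2].astype(np.float32)*1000),'z98',np.percentile(P[:,2],98).round(4),b.mean(0).round())
plan([.572,-.292,.17],156)
E
python3 look.py w2
```

```text
table 0.0006883466884259892
[300.  39.] 3365 [ 0.5443 -0.4055  0.0302] ((543.803466796875, -405.5328674316406), (33.196346282958984, 60.86722946166992), 6.055006980895996) z98 0.0344 [120.  57.  26.]
[ 63. 181.] 8782 [ 0.7771 -0.3838  0.0319] ((797.1755981445312, -363.69329833984375), (260.9657897949219, 131.8843994140625), 50.48941421508789) z98 0.0465 [51. 40. 27.]
[163. 116.] 3189 [ 0.6702 -0.3989  0.0292] ((673.3515625, -397.85223388671875), (32.89584732055664, 61.36161804199219), 36.643306732177734) z98 0.0344 [112.  54.  25.]
[447. 115.] 3082 [ 0.4598 -0.3049  0.0294] ((459.36956787109375, -302.3638916015625), (60.9533805847168, 32.954566955566406), 0.3131064474582672) z98 0.0343 [67. 70. 72.]
[ 26. 202.] 2426 [ 0.8227 -0.3854  0.025 ] ((823.07763671875, -392.3547668457031), (92.22566986083984, 24.321287155151367), 83.49799346923828) z98 0.0342 [112. 124. 127.]
[326. 180.] 2521 [ 0.5712 -0.2959  0.0299] ((572.0130615234375, -293.79437255859375), (59.505550384521484, 32.563323974609375), 64.64945220947266) z98 0.0344 [26. 44. 40.]
[231. 238.] 2307 [ 0.6716 -0.2815  0.029 ] ((675
[... 770 characters left out ...]
) z98 0.0488 [54. 58. 58.]
[411. 342.] 1614 [ 0.5623 -0.1116  0.0319] ((562.688720703125, -111.67974090576172), (3.369014263153076, 60.093231201171875), 83.85785675048828) z98 0.0489 [55. 58. 58.]
[ 11. 349.] 691 [ 0.9446 -0.263   0.0194] ((948.0975341796875, -266.30059814453125), (48.46403121948242, 15.533846855163574), 89.54762268066406) z98 0.0238 [77. 78. 80.]
pos [ 0.5731 -0.2963  0.1806] jaw yaw 155.78 tilt [-0.001  0.    -1.   ] F [-0.4 -1.   0. ] gap 0.0853 t 2.40
[ {"x":0.21,"y":-0.07,"z":0.06,"spin":-0.001},{"x":0.21,"y":-0.07,"z":0.06,"spin":-0.001},{"x":0.21,"y":-0.07,"z":0.05,"spin":-0.001},{"x":0.22,"y":-0.07,"z":0.06,"spin":-0.001},{"x":0.21,"y":-0.07,"z":0.05,"spin":-0.001} ]
```

View pics/w2.png

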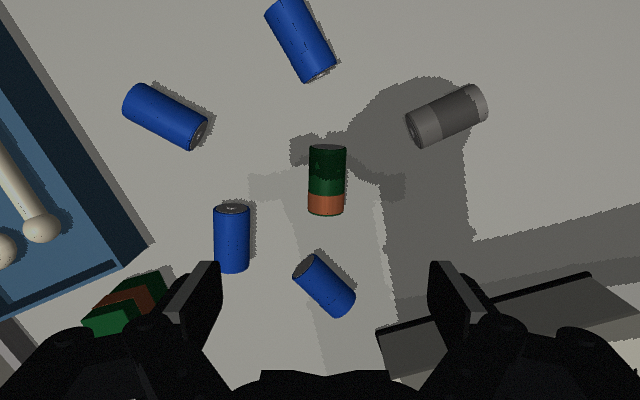

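```bash
python3 -c "
from h import *
plan([.572,-.2938,.003],154.65,n=5,jaw=.5)"
```

```text
pos [ 0.5731 -0.2963  0.1806] jaw yaw 155.78 tilt [-0.001  0.    -1.   ] F [-0.4 -1.   0. ] gap 0.0853 t 2.40
[ {"jaw":0.5,"x":3.55,"y":-0.04,"z":0.04,"spin":0.004},{"jaw":0.5,"x":3.55,"y":-0.04,"z":0.04,"spin":0.004},{"jaw":0.5,"x":3.55,"y":-0.04,"z":0.04,"spin":0.004},{"jaw":0.5,"x":3.56,"y":-0.03,"z":0.04,"spin":0.004},{"jaw":0.5,"x":3.55,"y":-0.04,"z":0.04,"spin":0.004} ]
```

Call:
{"name": "jog_arm", "arguments": {"steps": [{"jaw":0.5,"x":3.4,"y":-0.1,"z":0.1,"spin":0.02},{"jaw":0.5,"x":3.4,"y":-0.1,"z":0.1,"spin":0},{"jaw":0.5,"x":3.4,"y":0,"z":0,"spin":0},{"jaw":0.5,"x":3.0,"y":0,"z":0,"spin":0},{"jaw":0.5,"x":0,"y":0,"z":0,"spin":0}]}}

```text
time_s: 2.9
position: [0.5679, -0.2941, 0.0448]
eef_rot: [0.114, 1.561, 2.809]
contact_force: [-0.1, -0.5, -0.5]
finger_gap: 0.0641
```

```bash
python3 -c "
from h import *
plan([.572,-.2938,.003],154.65,n=2,jaw=.5)
s,p,d=shot('wrist');cv2.imwrite('pics/w3.png',p)"
```

```text
pos [ 0.5679 -0.2941  0.0448] jaw yaw 154.43 tilt [-0.009  0.003 -1.   ] F [-0.1 -0.5 -0.5] gap 0.0641 t 2.90
[ {"jaw":0.5,"x":2.09,"y":-0.1,"z":-0.2,"spin":-0.002},{"jaw":0.5,"x":2.09,"y":-0.1,"z":-0.19,"spin":-0.002} ]
```

View pics/w3.png

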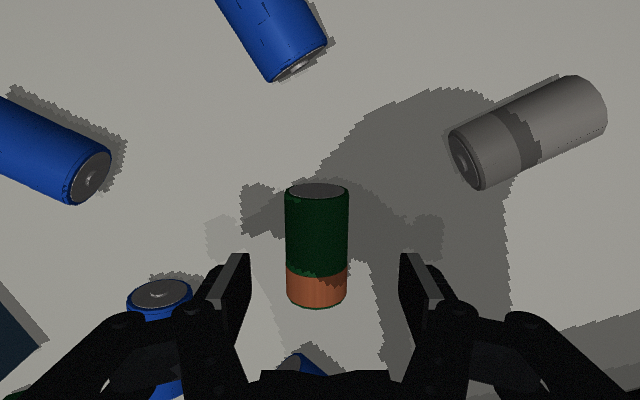

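Call:
{"name": "jog_arm", "arguments": {"steps": [{"jaw":0.5,"x":2.1,"y":-0.1,"z":-0.2,"spin":0},{"jaw":0.5,"x":1.6,"y":-0.1,"z":-0.2,"spin":0},{"jaw":0.5,"x":0,"y":0,"z":0,"spin":0},{"jaw":0.5,"x":0,"y":0,"z":0,"spin":0}]}}

```text
time_s: 3.35
position: [0.5771, -0.2942, 0.0128]
eef_rot: [2.993, 1.57, -0.591]
contact_force: [0.1, -0.3, 0.1]
finger_gap: 0.0643
```

```bash
python3 -c "
from h import *
plan([.572,-.2938,.003],154.65,n=1,jaw=.5)"
```

```text
pos [ 0.5771 -0.2942  0.0128] jaw yaw 154.62 tilt [ 0.001 -0.001 -1.   ] F [ 0.1 -0.3  0.1] gap 0.0643 t 3.35
[ {"jaw":0.5,"x":0.98,"y":0.18,"z":0.48,"spin":-0} ]
```

Call:
{"name": "jog_arm", "arguments": {"steps": [{"jaw":0.5,"x":0.5,"y":0.2,"z":0.5,"spin":0},{"jaw":0.5,"x":0.45,"y":0,"z":0,"spin":0},{"jaw":0.5,"x":0,"y":0,"z":0,"spin":0},{"jaw":0.5,"x":0,"y":0,"z":0,"spin":0}]}}

```text
time_s: 3.75
position: [0.5714, -0.2935, 0.0025]
eef_rot: [2.462, 1.571, -1.123]
contact_force: [0.0, -0.4, 0.2]
finger_gap: 0.0641
```

Call:
{"name": "jog_arm", "arguments": {"steps": [{"jaw":-0.5,"x":0,"y":0,"z":0,"spin":0},{"jaw":-0.5,"x":0,"y":0,"z":0,"spin":0},{"jaw":-0.5,"x":0,"y":0,"z":0,"spin":0},{"jaw":-0.5,"x":0,"y":0,"z":0,"spin":0},{"jaw":-0.5,"x":0,"y":0,"z":0,"spin":0}], "newtons": 40}}

```text
time_s: 4.25
position: [0.5718, -0.2935, 0.0028]
eef_rot: [-3.071, 1.57, -0.372]
contact_force: [-0.0, 0.1, 1.3]
finger_gap: 0.0317
```

```bash
python3 -c "
from h import *
plan([.572,-.2938,.003],154.65,n=1,jaw=.5)"
```

```text
pos [ 0.5718 -0.2935  0.0028] jaw yaw 154.64 tilt [ 0.001 -0.    -1.   ] F [-0.   0.1  1.3] gap 0.0317 t 4.25
[ {"jaw":0.5,"x":-0.02,"y":0.01,"z":-0.03,"spin":-0} ]
```

Call:
{"name": "jog_arm", "arguments": {"steps": [{"jaw":-0.5,"x":-1,"y":0,"z":0,"spin":0},{"jaw":-0.5,"x":-4,"y":0,"z":0,"spin":0},{"jaw":-0.5,"x":-4.5,"y":0,"z":0,"spin":0},{"jaw":-0.5,"x":-4.5,"y":0,"z":0,"spin":0},{"jaw":-0.5,"x":-4.5,"y":0,"z":0,"spin":0}], "newtons": 40}}

```text
time_s: 4.75
position: [0.5705, -0.2932, 0.1893]
eef_rot: [-0.105, 1.57, 2.593]
contact_force: [0.5, 0.1, -1.7]
finger_gap: 0.0321
```

```bash
python3 -c "
from h import *
plan([.47,-.09,.21],84.6,jaw=-.5)"
```

```text
pos [ 0.5705 -0.2932  0.1893] jaw yaw 154.61 tilt [-0.001  0.001 -1.   ] F [ 0.5  0.1 -1.7] gap 0.0321 t 4.75
[ {"jaw":-0.5,"x":-0.23,"y":-1.56,"z":1.98,"spin":0.136},{"jaw":-0.5,"x":-0.23,"y":-1.28,"z":2.17,"spin":0.136},{"jaw":-0.5,"x":-0.23,"y":-0.97,"z":2.32,"spin":0.136},{"jaw":-0.5,"x":-0.23,"y":-0.65,"z":2.43,"spin":0.136},{"jaw":-0.5,"x":-0.23,"y":-0.31,"z":2.5,"spin":0.136} ]
[ {"jaw":-0.5,"x":-0.23,"y":0.03,"z":2.52,"spin":0.136},{"jaw":-0.5,"x":-0.22,"y":0.37,"z":2.49,"spin":0.136},{"jaw":-0.5,"x":-0.23,"y":0.71,"z":2.42,"spin":0.136},{"jaw":-0.5,"x":-0.22,"y":1.03,"z":2.3,"spin":0.136} ]
```

Call:
{"name": "jog_arm", "arguments": {"steps": [{"jaw":-0.5,"x":-0.3,"y":-1.6,"z":2.0,"spin":0.136},{"jaw":-0.5,"x":-0.3,"y":-1.3,"z":2.2,"spin":0.136},{"jaw":-0.5,"x":-0.3,"y":-1.0,"z":2.3,"spin":0.136},{"jaw":-0.5,"x":-0.3,"y":-0.7,"z":2.4,"spin":0.136},{"jaw":-0.5,"x":-0.3,"y":-0.3,"z":2.5,"spin":0.136}]}}

```text
time_s: 5.25
position: [0.515, -0.1788, 0.2026]
eef_rot: [0.642, 1.57, 2.655]
contact_force: [0.7, -0.3, -1.5]
finger_gap: 0.0316
```

Call:
{"name": "jog_arm", "arguments": {"steps": [{"jaw":-0.5,"x":-0.3,"y":0,"z":2.5,"spin":0.136},{"jaw":-0.5,"x":-0.2,"y":0.4,"z":2.5,"spin":0.136},{"jaw":-0.5,"x":-0.2,"y":0.7,"z":2.4,"spin":0.136},{"jaw":-0.5,"x":0,"y":1.0,"z":2.3,"spin":0.136},{"jaw":-0.5,"x":0,"y":0,"z":0,"spin":0}]}}

```text
time_s: 5.75
position: [0.47, -0.088, 0.2098]
eef_rot: [0.754, 1.57, 2.23]
contact_force: [0.6, -0.2, -1.0]
finger_gap: 0.0317
```

```bash
cat > bay.py <<'E'
from h import *
import sys
s,p,d=shot('wrist');cv2.imwrite(f'pics/{sys.argv[1]}.png',p);np.save(f'{sys.argv[1]}.npy',d)
C=cloud('wrist',d,s);x,y,z=C[...,0],C[...,1],C[...,2]
yaw=np.deg2rad(-5.4);Rb=np.array([[np.cos(yaw),-np.sin(yaw)],[np.sin(yaw),np.cos(yaw)]])
b=(C[...,:2]-[.499,.046])@Rb    # in base coords
near=(abs(b[...,0]-.008)<.07)&(abs(b[...,1]+.075)<.08)&(d>0)
print('deck z',np.median(z[(abs(z-.07)<.008)&near]))
w=near&(z<.05)&(z>.02)
fl=near&(abs(z-.028)<.003);print('floor',fl.sum(),'x',np.percentile(b[fl][:,0],[1,50,99]).round(4),'y',np.percentile(b[fl][:,1],[1,50,99]).round(4))
# rim: deck-level pixels next to well, along mid lines
dk=(abs(z-.07)<.004)
for nm,ax,o,lo,hi in (('x along y=-.075+-.03',0,1,-.105,-.045),('y along x=.008+-.02',1,0,-.012,.028)):
    m=w&(b[...,o]>lo)&(b[...,o]<hi);q=b[m][:,ax];print('deep',nm,np.percentile(q,[.5,2,98,99.5]).round(4))
    m=dk&near&(b[...,o]>lo)&(b[...,o]<hi);h=np.histogram(b[m][:,ax],bins=np.arange(-.16,.1,.004));print([(round(e,3),int(c)) for c,e in zip(h[0],h[1]) if c])
t=(C-np.array(s['position']))@Rm(s['eef_rot'])  # tool coords
m=(d>0)&(t[...,0]<.03)&(t[...,0]>-.1)&(abs(t[...,2])<.014)&(abs(t[...,1])<.06)
q=t[m];print('held cell tool y range',np.percentile(q[:,1],[1,50,99]).round(4),'x',np.percentile(q[:,0],[2,50,98]).round(4))
# hatch: fit plane
m=(d>0)&(z>.085)&(abs(b[...,1]+.075)<.06)&(b[...,0]>.05)&(b[...,0]<.16)
print('hatch pts',m.sum(),'z max',z[m].max() if m.any() else 0)
if m.any():
    k=np.polyfit(z[m],b[m][:,0],1);print('hatch slope dx/dz',k,'angle',np.pi/2+np.arctan(k[0]))
plan([.4999,-.0295,.15],84.6,jaw=-.5)
E
python3 bay.py w4
```

```text
deck z 0.06809699402499866
floor 4828 x [-0.0209  0.0065  0.0422] y [-0.1186 -0.071  -0.0302]
deep x along y=-.075+-.03 [-0.021  -0.0207  0.0425  0.0428]
[(np.float64(-0.064), 167), (np.float64(-0.06), 314), (np.float64(-0.056), 316), (np.float64(-0.052), 330), (np.float64(-0.048), 318), (np.float64(-0.044), 298), (np.float64(-0.04), 275), (np.float64(-0.036), 297), (np.float64(-0.032), 181), (np.float64(0.04), 96), (np.float64(0.044), 162), (np.float64(0.048), 167), (np.float64(0.052), 126), (np.float64(0.056), 165), (np.float64(0.06), 136)]
deep y along x=.008+-.02 [-0.1193 -0.1173 -0.0299 -0.0297]
[(np.float64(-0.152), 50), (np.float64(-0.148), 58), (np.float64(-0.144), 50), (np.float64(-0.14), 57), (np.float64(-0.136), 57), (np.float64(-0.132), 53), (np.float64(-0.128), 41), (np.float64(-0.124), 33), (np.float64(-0.032), 109), (np.float64(-0.028), 167), (np.float64(-0.024), 264), (np.float64(-0.02), 211), (np.float64(-0.016), 208), (np.float64(-0.012), 211), (np.float64(-0.008), 201), (np.float64(-0.004), 213), (np.float64(0.0), 210), (np.float64(0.004), 54)]
held cell tool y range [-0.0271  0.0114  0.0304] x [-0.0867 -0.0298 -0.0089]
hatch pts 2212 z max 0.17678898167557702
hatch slope dx/dz [0.33677078 0.03766419] angle 1.8956373902794694
pos [ 0.471  -0.0888  0.2099] jaw yaw 84.66 tilt [ 0.  0. -1.] F [ 0.6 -0.5 -1.3] gap 0.0319 t 5.80
[ {"jaw":-0.5,"x":1.2,"y":-0.47,"z":1.23,"spin":0},{"jaw":-0.5,"x":1.2,"y":-0.46,"z":1.24,"spin":0},{"jaw":-0.5,"x":1.2,"y":-0.47,"z":1.23,"spin":0},{"jaw":-0.5,"x":1.19,"y":-0.46,"z":1.24,"spin":0},{"jaw":-0.5,"x":1.2,"y":-0.47,"z":1.23,"spin":0} ]
```

View pics/w4.png

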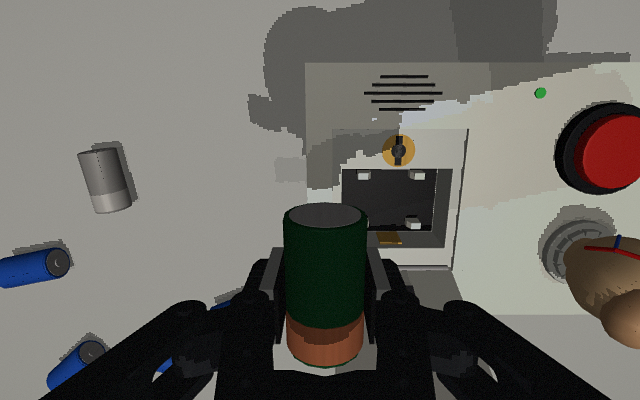

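Call:
{"name": "jog_arm", "arguments": {"steps": [{"jaw":-0.5,"x":0,"y":-0.5,"z":1.2,"spin":0},{"jaw":-0.5,"x":1,"y":-0.5,"z":1.2,"spin":0},{"jaw":-0.5,"x":3,"y":-0.5,"z":1.3,"spin":0},{"jaw":-0.5,"x":3,"y":-0.4,"z":1.3,"spin":0},{"jaw":-0.5,"x":0,"y":-0.4,"z":1.2,"spin":0}]}}

```text
time_s: 6.3
position: [0.498, -0.0299, 0.1347]
eef_rot: [1.808, 1.56, -3.001]
contact_force: [-0.4, -0.3, -1.3]
finger_gap: 0.0318
```

```bash
cat >bay2.py <<'E'
from h import *
import sys
plan([.5,-.029,.033],84.6,jaw=-.5)
E
python3 bay2.py;python3 bay.py w5 | head -8
```

```text
pos [ 0.498  -0.0299  0.1347] jaw yaw 84.43 tilt [-0.011 -0.002 -1.   ] F [-0.4 -0.3 -1.3] gap 0.0318 t 6.30
[ {"jaw":-0.5,"x":2.03,"y":-0.06,"z":0.03,"spin":-0.001},{"jaw":-0.5,"x":2.03,"y":-0.06,"z":0.03,"spin":-0.001},{"jaw":-0.5,"x":2.04,"y":-0.06,"z":0.02,"spin":-0.001},{"jaw":-0.5,"x":2.03,"y":-0.06,"z":0.03,"spin":-0.001},{"jaw":-0.5,"x":2.04,"y":-0.05,"z":0.02,"spin":-0.001} ]
deck z 0.0696789887936764
floor 6810 x [-0.0225 -0.0003  0.0419] y [-0.1219 -0.0763 -0.0302]
deep x along y=-.075+-.03 [-0.0226 -0.0219  0.0116  0.0142]
[(np.float64(-0.064), 335), (np.float64(-0.06), 603), (np.float64(-0.056), 628), (np.float64(-0.052), 601), (np.float64(-0.048), 586), (np.float64(-0.044), 597), (np.float64(-0.04), 608), (np.float64(-0.036), 538), (np.float64(-0.032), 327)]
deep y along x=.008+-.02 [-0.1222 -0.1221 -0.03   -0.0299]
[(np.float64(-0.152), 295), (np.float64(-0.148), 371), (np.float64(-0.144), 389), (np.float64(-0.14), 368), (np.float64(-0.136), 397), (np.float64(-0.132), 436), (np.float64(-0.128), 308), (np.float64(-0.124), 173), (np.float64(-0.032), 181), (np.float64(-0.028), 318), (np.float64(-0.024), 438), (np.float64(-0.02), 373), (np.float64(-0.016), 390), (np.float64(-0.012), 377), (np.float64(-0.008), 395), (np.float64(-0.004), 383), (np.float64(0.0), 377), (np.float64(0.004), 99)]
held cell tool y range [-0.027   0.0114  0.0304] x [-0.0866 -0.0298 -0.0087]
hatch pts 1671 z max 0.125288942833029
```

Call:
{"name": "jog_arm", "arguments": {"steps": [{"jaw":-0.5,"x":2,"y":0,"z":0,"spin":0},{"jaw":-0.5,"x":1.5,"y":0,"z":0,"spin":0},{"jaw":-0.5,"x":0,"y":0,"z":0,"spin":0},{"jaw":-0.5,"x":0,"y":0,"z":0,"spin":0}]}}

```text
time_s: 6.75
position: [0.5019, -0.03, 0.1056]
eef_rot: [-1.555, 1.569, -0.08]
contact_force: [-0.0, 0.5, -1.9]
finger_gap: 0.0317
```

```bash
sed -i 's/\[.5,-.029,.033\]/[.4993,-.0298,.034]/' bay2.py; python3 bay2.py
```

```text
pos [ 0.5019 -0.03    0.1056] jaw yaw 84.52 tilt [ 0.002 -0.    -1.   ] F [-0.   0.5 -1.9] gap 0.0317 t 6.75
[ {"jaw":-0.5,"x":1.43,"y":0.06,"z":-0,"spin":-0},{"jaw":-0.5,"x":1.43,"y":0.05,"z":-0,"spin":-0},{"jaw":-0.5,"x":1.43,"y":0.06,"z":-0,"spin":-0},{"jaw":-0.5,"x":1.44,"y":0.05,"z":-0,"spin":-0},{"jaw":-0.5,"x":1.43,"y":0.06,"z":-0,"spin":-0} ]
```

Call:
{"name": "jog_arm", "arguments": {"steps": [{"jaw":-0.5,"x":0,"y":0.26,"z":0,"spin":0},{"jaw":-0.5,"x":1,"y":0,"z":0,"spin":0},{"jaw":-0.5,"x":0.7,"y":0,"z":0,"spin":0},{"jaw":-0.5,"x":0,"y":0,"z":0,"spin":0},{"jaw":-0.5,"x":0,"y":0,"z":0,"spin":0}]}}

```text
time_s: 7.25
position: [0.498, -0.03, 0.0871]
eef_rot: [2.104, 1.57, -2.705]
contact_force: [-0.8, -0.3, -1.2]
finger_gap: 0.0319
```

```bash
python3 bay2.py; python3 bay.py w6|grep -v '^\['
```

```text
pos [ 0.498  -0.03    0.0871] jaw yaw 84.49 tilt [-0.001 -0.    -1.   ] F [-0.8 -0.3 -1.2] gap 0.0319 t 7.25
[ {"jaw":-0.5,"x":1.06,"y":-0.03,"z":0.01,"spin":-0},{"jaw":-0.5,"x":1.06,"y":-0.02,"z":0,"spin":-0},{"jaw":-0.5,"x":1.06,"y":-0.03,"z":0.01,"spin":-0},{"jaw":-0.5,"x":1.07,"y":-0.02,"z":0,"spin":-0},{"jaw":-0.5,"x":1.06,"y":-0.03,"z":0.01,"spin":-0} ]
deck z 0.06820753786833966
floor 6901 x [-0.0201 -0.0034  0.0317] y [-0.122  -0.0767 -0.0301]
deep x along y=-.075+-.03 [-0.021  -0.0208  0.0203  0.023 ]
deep y along x=.008+-.02 [-0.1223 -0.1222 -0.0299 -0.0298]
held cell tool y range [-0.0589  0.0134  0.0586] x [-0.0864 -0.0292  0.0209]
hatch pts 196 z max 0.08816626334257036
hatch slope dx/dz [0.19521721 0.04967199] angle 1.76358884757829
pos [ 0.4983 -0.0299  0.0874] jaw yaw 84.50 tilt [-0. -0. -1.] F [-0.5  0.3 -0.9] gap 0.0318 t 7.30
```

View pics/w6.png

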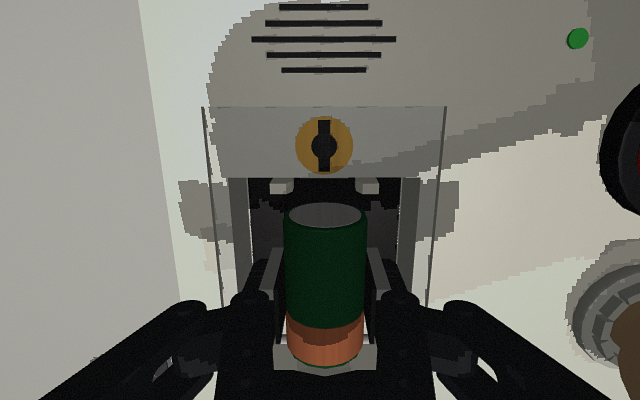

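Call:
{"name": "jog_arm", "arguments": {"steps": [{"jaw":-0.5,"x":1.2,"y":-0.1,"z":0,"spin":0},{"jaw":-0.5,"x":1.2,"y":0,"z":0,"spin":0},{"jaw":-0.5,"x":1,"y":0,"z":0,"spin":0},{"jaw":-0.5,"x":0.8,"y":0,"z":0,"spin":0},{"jaw":-0.5,"x":0,"y":0,"z":0,"spin":0}]}}

```text
time_s: 7.8
position: [0.4983, -0.0301, 0.044]
eef_rot: [1.877, 1.568, -2.931]
contact_force: [0.1, 0.8, -0.9]
finger_gap: 0.0318
```

```bash
python3 bay2.py
```

```text
pos [ 0.4983 -0.0301  0.044 ] jaw yaw 84.48 tilt [-0.003 -0.001 -1.   ] F [ 0.1  0.8 -0.9] gap 0.0318 t 7.80
[ {"jaw":-0.5,"x":0.2,"y":-0.02,"z":0.01,"spin":-0},{"jaw":-0.5,"x":0.2,"y":-0.02,"z":0.01,"spin":-0},{"jaw":-0.5,"x":0.2,"y":-0.02,"z":0.01,"spin":-0},{"jaw":-0.5,"x":0.2,"y":-0.02,"z":0.01,"spin":-0},{"jaw":-0.5,"x":0.2,"y":-0.02,"z":0.01,"spin":-0} ]
```

Call:
{"name": "jog_arm", "arguments": {"steps": [{"jaw":-0.5,"x":0.5,"y":0,"z":0,"spin":0},{"jaw":-0.5,"x":0.4,"y":0,"z":0,"spin":0},{"jaw":-0.5,"x":0,"y":0,"z":0,"spin":0},{"jaw":-0.5,"x":0,"y":0,"z":0,"spin":0}]}}

```text
time_s: 8.2
position: [0.4993, -0.0299, 0.0365]
eef_rot: [-1.347, 1.57, 0.127]
contact_force: [0.2, 0.3, -0.8]
finger_gap: 0.0315
```

```bash
python3 bay2.py
```

```text
pos [ 0.4993 -0.0299  0.0365] jaw yaw 84.49 tilt [ 0.  0. -1.] F [ 0.2  0.3 -0.8] gap 0.0315 t 8.20
[ {"jaw":-0.5,"x":0.05,"y":-0,"z":0,"spin":-0},{"jaw":-0.5,"x":0.05,"y":-0,"z":0,"spin":-0},{"jaw":-0.5,"x":0.05,"y":-0,"z":0,"spin":-0},{"jaw":-0.5,"x":0.05,"y":-0,"z":0.01,"spin":-0},{"jaw":-0.5,"x":0.05,"y":-0,"z":0,"spin":-0} ]
```

Call:
{"name": "jog_arm", "arguments": {"steps": [{"jaw":-0.5,"x":0.25,"y":0,"z":0,"spin":0},{"jaw":-0.5,"x":0.1,"y":0,"z":0,"spin":0},{"jaw":-0.5,"x":0.1,"y":0,"z":0,"spin":0},{"jaw":-0.5,"x":0,"y":0,"z":0,"spin":0},{"jaw":-0.5,"x":0,"y":0,"z":0,"spin":0}]}}

```text
time_s: 8.7
position: [0.4992, -0.03, 0.0319]
eef_rot: [-1.542, 1.571, -0.067]
contact_force: [0.0, -0.6, -1.2]
finger_gap: 0.0318
```

Call:
{"name": "jog_arm", "arguments": {"steps": [{"jaw":-0.5,"x":0.08,"y":0,"z":0,"spin":0},{"jaw":-0.5,"x":0,"y":0,"z":0,"spin":0}]}}

```text
time_s: 8.9
position: [0.4991, -0.03, 0.031]
eef_rot: [1.795, 1.571, -3.014]
contact_force: [-0.7, -0.1, -1.3]
finger_gap: 0.0314
```

Call:
{"name": "jog_arm", "arguments": {"steps": [{"jaw":-0.5,"x":0.1,"y":0,"z":0,"spin":0},{"jaw":-0.5,"x":0,"y":0,"z":0,"spin":0}]}}

```text
time_s: 9.1
position: [0.4992, -0.0299, 0.0307]
eef_rot: [-2.199, 1.571, -0.724]
contact_force: [-1.7, -0.4, 3.5]
finger_gap: 0.0318
```

Call:
{"name": "jog_arm", "arguments": {"steps": [{"jaw":0.05,"x":0,"y":0,"z":0,"spin":0},{"jaw":0.05,"x":0,"y":0,"z":0,"spin":0},{"jaw":0.05,"x":0,"y":0,"z":0,"spin":0},{"jaw":0.05,"x":0,"y":0,"z":0,"spin":0}]}}

```text
time_s: 9.5
position: [0.4992, -0.03, 0.03]
eef_rot: [2.374, 1.571, -2.434]
contact_force: [0.1, -0.5, 0.3]
finger_gap: 0.0449
```

Call:
{"name": "jog_arm", "arguments": {"steps": [{"jaw":0.05,"x":-1.5,"y":0,"z":0,"spin":0},{"jaw":0.05,"x":-4,"y":0,"z":0,"spin":0},{"jaw":0.05,"x":-4,"y":0,"z":0,"spin":0},{"jaw":0.05,"x":-4,"y":0,"z":0,"spin":0},{"jaw":0.05,"x":-1,"y":0,"z":0,"spin":0}]}}

```text
time_s: 10.0
position: [0.5018, -0.0296, 0.18]
eef_rot: [-1.348, 1.561, 0.127]
contact_force: [0.1, 0.6, -0.7]
finger_gap: 0.0448
```

```bash
cat > cellchk.py <<'E'
from h import *
import sys
s,p,d=shot('wrist');cv2.imwrite(f'pics/{sys.argv[1]}.png',p);np.save(f'{sys.argv[1]}.npy',d)
C=cloud('wrist',d,s);z=C[...,2]
yaw=np.deg2rad(-5.4);Rb=np.array([[np.cos(yaw),-np.sin(yaw)],[np.sin(yaw),np.cos(yaw)]])
b=(C[...,:2]-[.499,.046])@Rb
m=(d>0)&(z>.05)&(z<.066)&(abs(b[...,0]-.008)<.045)&(abs(b[...,1]+.075)<.022)
print('cell top pts',m.sum(),'zmax',np.percentile(z[m],98),'base-x',np.percentile(b[m][:,0],[1,50,99]).round(4),'base-y',np.percentile(b[m][:,1],[1,50,99]).round(4))
plan([.49,-.03,.25],None,jaw=.05)
E
python3 cellchk.py w7
```

```text
cell top pts 3562 zmax 0.06580146814551716 base-x [-0.033   0.0091  0.0484] base-y [-0.0944 -0.0753 -0.0558]
pos [ 0.5014 -0.0296  0.1794] jaw yaw 84.52 tilt [ 0.009  0.001 -1.   ] F [0.2 0.5 0.3] gap 0.0447 t 10.05
[ {"jaw":0.05,"x":-1.41,"y":0.21,"z":-0.03,"spin":0},{"jaw":0.05,"x":-1.41,"y":0.22,"z":-0.03,"spin":0},{"jaw":0.05,"x":-1.42,"y":0.21,"z":-0.02,"spin":0},{"jaw":0.05,"x":-1.41,"y":0.22,"z":-0.03,"spin":0},{"jaw":0.05,"x":-1.42,"y":0.21,"z":-0.02,"spin":0} ]
```

View pics/w7.png

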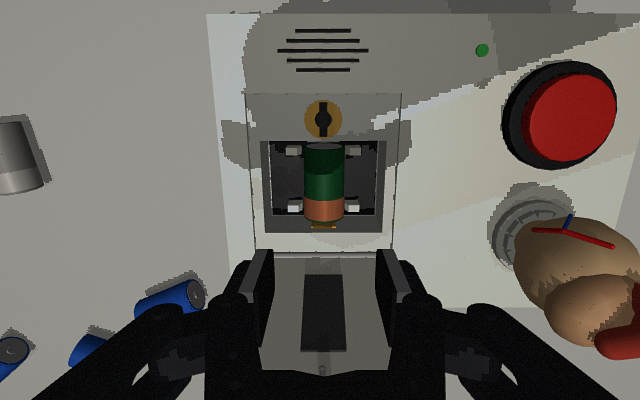

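```bash
cat >> h.py <<'E'
def W(bx,by,z):
    return [.499+.9956*bx+.0941*by,.046-.0941*bx+.9956*by,z]
E
python3 -c "
from h import *
print(W(.17,-.115,.3),W(.17,-.115,.14))
plan([.495,-.03,.29],None,jaw=-1,n=3)
plan(W(.175,-.115,.29),84.6,jaw=-1,n=5)"
```

```text
[0.6574305, -0.08449100000000001, 0.3] [0.6574305, -0.08449100000000001, 0.14]
pos [ 0.5014 -0.0296  0.1794] jaw yaw 84.52 tilt [ 0.009  0.001 -1.   ] F [0.2 0.5 0.3] gap 0.0447 t 10.05
[ {"jaw":-1,"x":-3.69,"y":0.18,"z":-0.02,"spin":0},{"jaw":-1,"x":-3.69,"y":0.18,"z":-0.03,"spin":0},{"jaw":-1,"x":-3.68,"y":0.18,"z":-0.02,"spin":0} ]
pos [ 0.5014 -0.0296  0.1794] jaw yaw 84.52 tilt [ 0.009  0.001 -1.   ] F [0.2 0.5 0.3] gap 0.0447 t 10.05
[ {"jaw":-1,"x":-2.19,"y":-3.33,"z":-0.79,"spin":-0},{"jaw":-1,"x":-2.18,"y":-3.33,"z":-0.79,"spin":-0},{"jaw":-1,"x":-2.19,"y":-3.33,"z":-0.79,"spin":-0},{"jaw":-1,"x":-2.18,"y":-3.33,"z":-0.79,"spin":-0},{"jaw":-1,"x":-2.19,"y":-3.33,"z":-0.79,"spin":-0} ]
```

Call:
{"name": "jog_arm", "arguments": {"steps": [{"jaw":-1,"x":-4,"y":0,"z":0,"spin":0},{"jaw":-1,"x":-4,"y":0,"z":0,"spin":0},{"jaw":-1,"x":-3,"y":-1.5,"z":-0.8,"spin":0},{"jaw":-1,"x":0,"y":-4,"z":-1,"spin":0},{"jaw":-1,"x":0,"y":-4,"z":-1,"spin":0}]}}

```text
time_s: 10.55
position: [0.5918, -0.067, 0.2854]
eef_rot: [-0.841, 1.569, 0.634]
contact_force: [1.2, 1.3, 0.7]
finger_gap: -0.0001
```

Call:
{"name": "jog_arm", "arguments": {"steps": [{"jaw":-1,"x":0,"y":-4,"z":-1,"spin":0},{"jaw":-1,"x":0,"y":-3.5,"z":0,"spin":0},{"jaw":-1,"x":0,"y":0,"z":0,"spin":0},{"jaw":-1,"x":0,"y":0,"z":0,"spin":0}]}}

```text
time_s: 10.95
position: [0.6644, -0.0841, 0.2818]
eef_rot: [1.656, 1.566, 3.13]
contact_force: [-0.8, 1.0, 0.3]
finger_gap: 0.0001
```

```bash
python3 - <<'E'
from h import *
plan(W(.175,-.115,.14),84.6,jaw=-1,n=4)
s,p,d=shot('wrist');np.save('w8.npy',d);cv2.imwrite('pics/w8.png',p)
for c in ('wrist','scene'):
    if c!='wrist': shot(c)
    for q in ('hatch','knob_top'): print(c,q,[(np.round(x['position'],4).tolist(),round(x['conf'],2)) for x in recognise(q,c)[:2]])
s2,p2,d2=shot('scene');cv2.imwrite('pics/s2.png',cv2.resize(p2[90:300,200:480],(800,600)))
C=cloud('scene',d2);z=C[...,2]
yaw=np.deg2rad(-5.4);Rb=np.array([[np.cos(yaw),-np.sin(yaw)],[np.sin(yaw),np.cos(yaw)]])
b=(C[...,:2]-[.499,.046])@Rb
m=(d2>0)&(z>.085)&(z<.19)&(abs(b[...,1]+.105)<.02)&(b[...,0]>.05)&(b[...,0]<.13)
k=np.polyfit(z[m],b[m][:,0],1);print(m.sum(),k,'angle',np.pi/2+np.arctan(k[0]),'x at z=.066',np.polyval(k,.066),'zmax',np.percentile(z[m],98))
E
```

```text
pos [ 0.6644 -0.0841  0.2818] jaw yaw 84.46 tilt [-0.005  0.    -1.   ] F [-0.8  1.   0.3] gap 0.0001 t 10.95
[ {"jaw":-1,"x":3.55,"y":0.03,"z":-0.02,"spin":-0.001},{"jaw":-1,"x":3.54,"y":0.03,"z":-0.02,"spin":-0.001},{"jaw":-1,"x":3.55,"y":0.03,"z":-0.03,"spin":-0.001},{"jaw":-1,"x":3.54,"y":0.03,"z":-0.02,"spin":-0.001} ]
wrist hatch [([0.5851, -0.0429, 0.1598], 0.66)]
wrist knob_top [([0.6087, -0.0423, 0.1675], 0.66)]
scene hatch [([0.587, -0.0524, 0.1523], 0.89), ([0.6408, 0.374, 0.0119], 0.23)]
scene knob_top [([0.6153, -0.0474, 0.1702], 0.53), ([0.5852, -0.0483, 0.1512], 0.34)]
285 [0.42987729 0.03339435] angle 1.976790817975181 x at z=.066 0.06176625211706538 zmax 0.18104853466664053
```

View pics/s2.png

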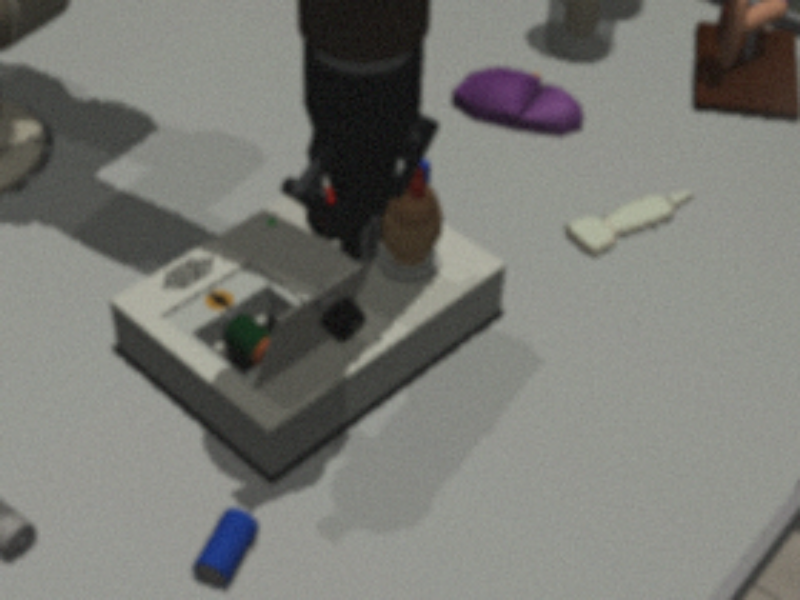

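Call:
{"name": "jog_arm", "arguments": {"steps": [{"jaw":-1,"x":3.5,"y":0,"z":0,"spin":0},{"jaw":-1,"x":3.5,"y":0,"z":0,"spin":0},{"jaw":-1,"x":3.5,"y":0,"z":0,"spin":0},{"jaw":-1,"x":3.0,"y":0,"z":0,"spin":0},{"jaw":-1,"x":0,"y":0,"z":0,"spin":0}]}}

```text
time_s: 11.8
position: [0.6613, -0.0839, 0.1454]
eef_rot: [1.625, 1.561, 3.099]
contact_force: [0.1, 0.0, 0.3]
finger_gap: -0.0
```

```bash
python3 - <<'E'
from h import *
plan(W(.12,-.115,.14),84.6,jaw=-1,n=5)
plan(W(.077,-.115,.14),84.6,jaw=-1,n=5)
E
```

```text
pos [ 0.6613 -0.0839  0.1454] jaw yaw 84.45 tilt [-0.01  0.   -1.  ] F [0.1 0.  0.3] gap -0.0000 t 11.80
[ {"jaw":-1,"x":0.12,"y":1.08,"z":-0.02,"spin":-0.001},{"jaw":-1,"x":0.12,"y":1.07,"z":-0.02,"spin":-0.001},{"jaw":-1,"x":0.12,"y":1.08,"z":-0.02,"spin":-0.001},{"jaw":-1,"x":0.12,"y":1.07,"z":-0.02,"spin":-0.001},{"jaw":-1,"x":0.12,"y":1.08,"z":-0.02,"spin":-0.001} ]
pos [ 0.6613 -0.0839  0.1454] jaw yaw 84.45 tilt [-0.01  0.   -1.  ] F [0.1 0.  0.3] gap -0.0000 t 11.80
[ {"jaw":-1,"x":0.13,"y":1.94,"z":-0.02,"spin":-0.001},{"jaw":-1,"x":0.13,"y":1.93,"z":-0.02,"spin":-0.001},{"jaw":-1,"x":0.13,"y":1.94,"z":-0.02,"spin":-0.001},{"jaw":-1,"x":0.12,"y":1.93,"z":-0.02,"spin":-0.001},{"jaw":-1,"x":0.13,"y":1.94,"z":-0.02,"spin":-0.001} ]
```

Call:
{"name": "jog_arm", "arguments": {"steps": [{"jaw":-1,"x":0.3,"y":1.6,"z":0,"spin":0},{"jaw":-1,"x":0.2,"y":1.6,"z":0,"spin":0},{"jaw":-1,"x":0,"y":1.6,"z":0,"spin":0},{"jaw":-1,"x":0,"y":1.2,"z":0,"spin":0},{"jaw":-1,"x":0,"y":1.2,"z":0,"spin":0}]}}

```text
time_s: 12.3
position: [0.5949, -0.0772, 0.1486]
eef_rot: [-1.534, 1.563, -0.058]
contact_force: [1.8, -1.2, 2.4]
finger_gap: -0.0
```

Call:
{"name": "jog_arm", "arguments": {"steps": [{"jaw":-1,"x":0,"y":1.2,"z":0,"spin":0},{"jaw":-1,"x":0,"y":1.2,"z":0,"spin":0},{"jaw":-1,"x":0,"y":0,"z":0,"spin":0},{"jaw":-1,"x":0,"y":0,"z":0,"spin":0}]}}

```text
time_s: 12.7
position: [0.5701, -0.0748, 0.1478]
eef_rot: [-1.597, 1.567, -0.121]
contact_force: [-0.1, 0.2, 7.1]
finger_gap: -0.0
```

```bash
python3 - <<'E'
from h import *
plan(W(.048,-.115,.142),84.6,jaw=-1,n=4)
plan(W(.020,-.115,.126),84.6,jaw=-1,n=4)
E
```

```text
pos [ 0.5701 -0.0748  0.1478] jaw yaw 84.55 tilt [ 0.004 -0.    -1.   ] F [-0.1  0.2  7.1] gap -0.0000 t 12.70
[ {"jaw":-1,"x":0.14,"y":0.85,"z":-0.04,"spin":-0},{"jaw":-1,"x":0.14,"y":0.86,"z":-0.03,"spin":-0},{"jaw":-1,"x":0.14,"y":0.85,"z":-0.04,"spin":-0},{"jaw":-1,"x":0.14,"y":0.86,"z":-0.03,"spin":-0} ]
pos [ 0.5701 -0.0748  0.1478] jaw yaw 84.55 tilt [ 0.004 -0.    -1.   ] F [-0.1  0.2  7.1] gap -0.0000 t 12.70
[ {"jaw":-1,"x":0.54,"y":1.56,"z":-0.04,"spin":-0},{"jaw":-1,"x":0.54,"y":1.55,"z":-0.03,"spin":-0},{"jaw":-1,"x":0.54,"y":1.56,"z":-0.04,"spin":-0},{"jaw":-1,"x":0.53,"y":1.55,"z":-0.03,"spin":-0} ]
```

```bash
cat > hat.py <<'E'
from h import *
import sys
print('F',sensors.get_state()['contact_force'].round(2),sensors.get_state()['torque'].round(2))
s2,p2,d2=shot('scene');cv2.imwrite(f'pics/{sys.argv[1]}.png',cv2.resize(p2[90:300,200:480],(800,600)))
C=cloud('scene',d2);z=C[...,2]
yaw=np.deg2rad(-5.4);Rb=np.array([[np.cos(yaw),-np.sin(yaw)],[np.sin(yaw),np.cos(yaw)]])
b=(C[...,:2]-[.499,.046])@Rb
o=[x for x in outline_of('hatch','scene')]
if o:
    m=o[0]['mask']&(d2>0)&(z>.075)&(abs(b[...,1]+.075)<.06)
    print('conf',o[0]['conf'],m.sum());P=np.c_[b[m][:,0],z[m]]
    a=np.pi-np.arctan2(P[:,1]-.066,P[:,0]-.062);r_=np.hypot(P[:,1]-.066,P[:,0]-.062)
    print('angle med',np.percentile(a[r_>.04],[10,50,90]).round(3),'rmax',np.percentile(r_,97))
for q in ('knob_top',): print(q,[(np.round(x['position'],4).tolist(),round(x['conf'],2)) for x in recognise(q,'scene')[:2]])
E
python3 hat.py s3
```

```text
F [-0.12  0.2   7.13] [ 0.25  0.23 -0.  ]
conf 0.97 718
angle med [1.638 1.675 1.949] rmax 0.12399405066007033
knob_top [([0.5901, -0.0455, 0.1812], 0.53)]
```

View pics/s3.png

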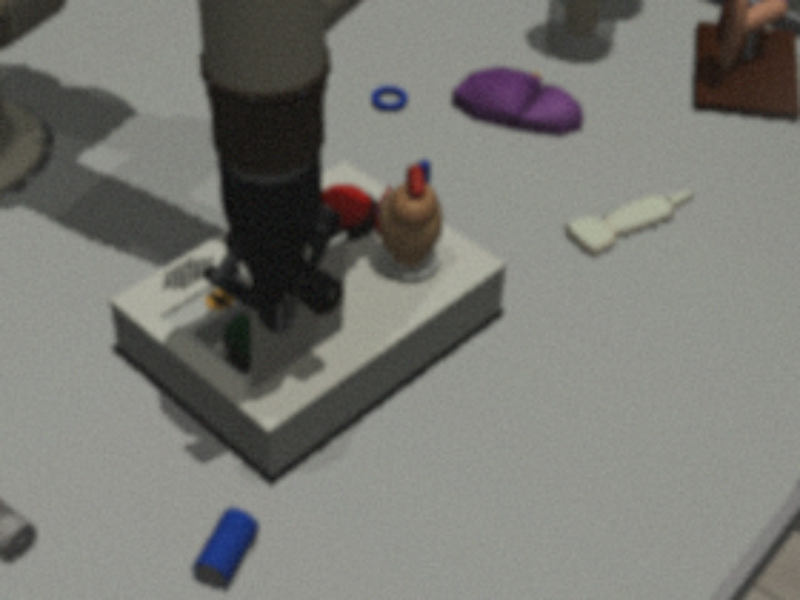

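Call:
{"name": "jog_arm", "arguments": {"steps": [{"jaw":-1,"x":-1,"y":0,"z":0,"spin":0},{"jaw":-1,"x":-1,"y":0,"z":0,"spin":0},{"jaw":-1,"x":0,"y":0,"z":0,"spin":0}]}}

```text
time_s: 13.15
position: [0.57, -0.0749, 0.1669]
eef_rot: [-1.48, 1.568, -0.005]
contact_force: [-0.3, 0.4, -0.5]
finger_gap: 0.0001
```

Call:
{"name": "jog_arm", "arguments": {"steps": [{"jaw":-1,"x":0,"y":0.8,"z":0,"spin":0},{"jaw":-1,"x":0,"y":0.8,"z":0,"spin":0},{"jaw":-1,"x":0,"y":0,"z":0,"spin":0}]}}

```text
time_s: 13.45
position: [0.5515, -0.0733, 0.1649]
eef_rot: [1.526, 1.569, 3.001]
contact_force: [0.6, -0.1, 0.1]
finger_gap: 0.0
```

```bash
python3 - <<'E'
from h import *
print(sensors.get_state()['torque'].round(2))
plan(W(.048,-.115,.155),84.6,jaw=-1,n=3)
E
python3 hat.py s4
```

```text
[-0.01 -0.   -0.  ]
pos [ 0.5515 -0.0733  0.1649] jaw yaw 84.48 tilt [-0.002  0.    -1.   ] F [ 0.6 -0.1  0.1] gap 0.0000 t 13.45
[ {"jaw":-1,"x":0.33,"y":0.52,"z":-0.04,"spin":-0.001},{"jaw":-1,"x":0.33,"y":0.51,"z":-0.04,"spin":-0.001},{"jaw":-1,"x":0.33,"y":0.52,"z":-0.04,"spin":-0.001} ]
F [ 0.65 -0.08  0.11] [-0.01 -0.   -0.  ]
conf 0.95 1053
angle med [1.461 1.495 1.769] rmax 0.12307434919811847
knob_top [([0.5689, -0.0423, 0.186], 0.66)]
```

```bash
python3 - <<'E'
from h import *
print(sensors.get_state()['q'].round(3))
plan(W(.10,-.115,.20),84.6,jaw=-1,n=3)
plan(W(.10,-.115,.20),174.6,jaw=-1,n=3)
E
```

```text
[ 0.159  0.329 -0.255 -0.    -0.988 -1.826]
pos [ 0.5523 -0.0734  0.1646] jaw yaw 84.48 tilt [-0.002 -0.    -1.   ] F [ 0.4  0.2 -0.4] gap 0.0003 t 13.60
[ {"jaw":-1,"x":-1.18,"y":-1.19,"z":-0.04,"spin":-0.001},{"jaw":-1,"x":-1.18,"y":-1.19,"z":-0.04,"spin":-0.001},{"jaw":-1,"x":-1.19,"y":-1.19,"z":-0.03,"spin":-0.001} ]
pos [ 0.5523 -0.0734  0.1646] jaw yaw 84.48 tilt [-0.002 -0.    -1.   ] F [ 0.4  0.2 -0.4] gap 0.0003 t 13.60
[ {"jaw":-1,"x":-0.32,"y":-0.32,"z":-0.01,"spin":-0.143},{"jaw":-1,"x":-0.32,"y":-0.32,"z":-0.06,"spin":-0.143},{"jaw":-1,"x":-0.32,"y":-0.31,"z":-0.1,"spin":-0.143},{"jaw":-1,"x":-0.32,"y":-0.29,"z":-0.14,"spin":-0.143},{"jaw":-1,"x":-0.32,"y":-0.27,"z":-0.18,"spin":-0.143} ]
[ {"jaw":-1,"x":-0.32,"y":-0.24,"z":-0.22,"spin":-0.143},{"jaw":-1,"x":-0.33,"y":-0.2,"z":-0.25,"spin":-0.143},{"jaw":-1,"x":-0.32,"y":-0.17,"z":-0.28,"spin":-0.143},{"jaw":-1,"x":-0.33,"y":-0.12,"z":-0.3,"spin":-0.143},{"jaw":-1,"x":-0.32,"y":-0.08,"z":-0.32,"spin":-0.143} ]
[ {"jaw":-1,"x":-0.33,"y":-0.04,"z":-0.32,"spin":-0.143} ]
```

Call:
{"name": "jog_arm", "arguments": {"steps": [{"jaw":-1,"x":-1,"y":-1.2,"z":0,"spin":0},{"jaw":-1,"x":-1.2,"y":-1.2,"z":0,"spin":0},{"jaw":-1,"x":-1.2,"y":-1.2,"z":0,"spin":-0.14},{"jaw":-1,"x":-0.5,"y":0,"z":0,"spin":-0.14},{"jaw":-1,"x":0,"y":0,"z":0,"spin":-0.14}]}}

```text
time_s: 14.1
position: [0.5895, -0.0769, 0.2044]
eef_rot: [-1.673, 1.571, 0.227]
contact_force: [-0.5, 0.1, -0.9]
finger_gap: -0.0002
```

Call:
{"name": "jog_arm", "arguments": {"steps": [{"jaw":-1,"x":0,"y":0,"z":0,"spin":-0.145},{"jaw":-1,"x":0,"y":0,"z":0,"spin":-0.145},{"jaw":-1,"x":0,"y":0,"z":0,"spin":-0.145},{"jaw":-1,"x":0,"y":0,"z":0,"spin":-0.145},{"jaw":-1,"x":0,"y":0,"z":0,"spin":-0.145}]}}

```text
time_s: 14.6
position: [0.5886, -0.0768, 0.2034]
eef_rot: [0.538, 1.569, -3.12]
contact_force: [0.5, 0.5, 0.7]
finger_gap: 0.0001
```

Call:
{"name": "jog_arm", "arguments": {"steps": [{"jaw":-1,"x":0,"y":0,"z":0,"spin":-0.145},{"jaw":-1,"x":0,"y":0,"z":0,"spin":-0.145},{"jaw":-1,"x":0,"y":0,"z":0,"spin":-0.145},{"jaw":-1,"x":0,"y":0,"z":0,"spin":0}]}}

```text
time_s: 15.0
position: [0.5886, -0.0768, 0.2034]
eef_rot: [0.099, 1.569, -3.13]
contact_force: [-1.6, 0.8, -0.0]
finger_gap: -0.0004
```

```bash
python3 - <<'E'
from h import *
print(sensors.get_state()['q'].round(3))
plan(W(.085,-.116,.165),174.6,jaw=-1,n=3)
E
python3 hat.py s5
```

```text
[ 0.143  0.353 -0.113 -0.    -1.107 -0.23 ]
pos [ 0.5886 -0.0768  0.2034] jaw yaw 174.99 tilt [-0.002 -0.    -1.   ] F [-1.6  0.8 -0. ] gap -0.0004 t 15.00
[ {"jaw":-1,"x":1.28,"y":0.07,"z":0.52,"spin":0.002},{"jaw":-1,"x":1.28,"y":0.07,"z":0.53,"spin":0.002},{"jaw":-1,"x":1.29,"y":0.07,"z":0.52,"spin":0.002} ]
F [-1.55  0.76 -0.01] [-0.01 -0.02  0.02]
conf 0.76 1046
angle med [1.459 1.489 1.783] rmax 0.12474349067540837
knob_top [([0.5788, -0.0373, 0.1804], 0.44)]
```

Call:
{"name": "jog_arm", "arguments": {"steps": [{"jaw":-1,"x":2.0,"y":0.2,"z":0,"spin":0},{"jaw":-1,"x":2.0,"y":0,"z":0.6,"spin":0},{"jaw":-1,"x":0.3,"y":0,"z":1.3,"spin":0},{"jaw":-1,"x":0.1,"y":0,"z":1.3,"spin":0},{"jaw":-1,"x":0.1,"y":0,"z":1.3,"spin":0}]}}

```text
time_s: 15.65
position: [0.5442, -0.0749, 0.1588]
eef_rot: [3.083, 1.57, -0.147]
contact_force: [2.2, -0.9, -0.4]
finger_gap: 0.0
```

Call:
{"name": "jog_arm", "arguments": {"steps": [{"jaw":-1,"x":0.2,"y":0,"z":0.7,"spin":0},{"jaw":-1,"x":0.4,"y":0,"z":0.9,"spin":0},{"jaw":-1,"x":0.4,"y":0,"z":0.8,"spin":0},{"jaw":-1,"x":0.5,"y":0,"z":0.8,"spin":0},{"jaw":-1,"x":0,"y":0,"z":0,"spin":0}]}}

```text
time_s: 16.15
position: [0.5101, -0.0721, 0.143]
eef_rot: [0.026, 1.567, 3.08]
contact_force: [1.3, -0.3, -1.1]
finger_gap: -0.0004
```

```bash
python3 - <<'E'
from h import *
plan(W(0,-.116,.123),174.6,jaw=-1,n=2)
E
python3 hat.py s6
```

```text
pos [ 0.5101 -0.0721  0.143 ] jaw yaw 174.98 tilt [-0.003  0.    -1.   ] F [ 1.3 -0.3 -1.1] gap -0.0004 t 16.15
[ {"jaw":-1,"x":1,"y":-0.03,"z":1.11,"spin":0.003},{"jaw":-1,"x":1.01,"y":-0.03,"z":1.1,"spin":0.003} ]
F [ 1.3  -0.35 -1.13] [ 0.04 -0.07 -0.03]
conf 0.58 1322
angle med [0.988 1.024 1.093] rmax 0.11540054698262028
knob_top []
```

Working cleanly; hatch at about 1.0 rad. Continue down.

Call:
{"name": "jog_arm", "arguments": {"steps": [{"jaw":-1,"x":0.8,"y":0,"z":1.0,"spin":0},{"jaw":-1,"x":0.9,"y":0,"z":0.9,"spin":0},{"jaw":-1,"x":1.2,"y":0,"z":0.7,"spin":0},{"jaw":-1,"x":1.2,"y":0,"z":0.5,"spin":0},{"jaw":-1,"x":0,"y":0,"z":0,"spin":0}]}}

```text
time_s: 16.8
position: [0.4797, -0.0696, 0.1017]
eef_rot: [0.163, 1.567, -3.066]
contact_force: [0.3, -0.1, -0.8]
finger_gap: 0.0002
```

```bash
python3 - <<'E'
from h import *
plan(W(-.02,-.116,.072),174.6,jaw=-1,n=3)
E
python3 hat.py s7
```

```text
pos [ 0.4797 -0.0696  0.1017] jaw yaw 174.98 tilt [-0.004 -0.    -1.   ] F [ 0.3 -0.1 -0.8] gap 0.0002 t 16.80
[ {"jaw":-1,"x":0.99,"y":-0.03,"z":0.38,"spin":0.002},{"jaw":-1,"x":0.99,"y":-0.03,"z":0.39,"spin":0.002},{"jaw":-1,"x":1,"y":-0.04,"z":0.38,"spin":0.002} ]
F [ 0.29 -0.1  -0.82] [0.   0.05 0.02]
conf 0.89 1137
angle med [0.395 0.431 0.487] rmax 0.11528118975211923
knob_top []
```

Call:
{"name": "jog_arm", "arguments": {"steps": [{"jaw":-1,"x":1.0,"y":0,"z":0.5,"spin":0},{"jaw":-1,"x":0.8,"y":0,"z":0.4,"spin":0},{"jaw":-1,"x":0.8,"y":0,"z":0.1,"spin":0},{"jaw":-1,"x":0.4,"y":0,"z":0,"spin":0},{"jaw":-1,"x":0.2,"y":0,"z":0,"spin":0}]}}

```text
time_s: 17.45
position: [0.4709, -0.0686, 0.0705]
eef_rot: [0.233, 1.569, -2.996]
contact_force: [-0.8, 1.0, 1.5]
finger_gap: 0.0003
```

Call:
{"name": "jog_arm", "arguments": {"steps": [{"jaw":-1,"x":0.1,"y":0,"z":0,"spin":0},{"jaw":-1,"x":0,"y":0,"z":0,"spin":0}]}}

```text
time_s: 17.65
position: [0.4713, -0.0686, 0.0702]
eef_rot: [0.376, 1.571, -2.852]
contact_force: [1.2, -0.1, -1.0]
finger_gap: -0.0002
```

```bash
python3 hat.py s8
```

```text
F [ 1.23 -0.07 -0.99] [ 0.04 -0.    0.02]
conf 0.91 7
angle med [0.126 0.301 1.381] rmax 0.09612059362166396
knob_top []
```

Call:
{"name": "jog_arm", "arguments": {"steps": [{"jaw":-1,"x":0.15,"y":0,"z":0,"spin":0},{"jaw":-1,"x":0.15,"y":0,"z":0,"spin":0},{"jaw":-1,"x":0,"y":0,"z":0,"spin":0}]}}

```text
time_s: 18.1
position: [0.4716, -0.0686, 0.0698]
eef_rot: [2.365, 1.57, -0.862]
contact_force: [-6.6, 2.4, 21.1]
finger_gap: 0.0002
```

Call:
{"name": "jog_arm", "arguments": {"steps": [{"jaw":-1,"x":-2,"y":0,"z":0,"spin":0},{"jaw":-1,"x":-4,"y":0,"z":0,"spin":0},{"jaw":0.3,"x":-4,"y":-1.5,"z":0.5,"spin":0},{"jaw":0.3,"x":-3,"y":-2,"z":1,"spin":0},{"jaw":0.3,"x":0,"y":0,"z":0,"spin":0}]}}

```text
time_s: 18.6
position: [0.4616, -0.0308, 0.2018]
eef_rot: [-2.862, 1.56, 0.195]
contact_force: [0.2, 0.4, 1.0]
finger_gap: 0.043
```

Call:
{"name": "jog_arm", "arguments": {"steps": [{"jaw":0.3,"x":0,"y":0,"z":0,"spin":0},{"jaw":0.3,"x":0,"y":0,"z":0,"spin":0}]}}

```text
time_s: 18.8
position: [0.4587, -0.0326, 0.1961]
eef_rot: [0.203, 1.569, -3.026]
contact_force: [-0.4, -0.2, 0.2]
finger_gap: 0.0556
```

```bash
cat > knob.py <<'E'
from h import *
import sys
s,p,d=shot('wrist');cv2.imwrite(f'pics/{sys.argv[1]}.png',p);np.save(f'{sys.argv[1]}.npy',d)
C=cloud('wrist',d,s);z=C[...,2];k=W(-.043,-.075,.1055)
print('expected knob',np.round(k,4))
m=(d>0)&(np.hypot(C[...,0]-k[0],C[...,1]-k[1])<.03)&(z>.085)&(z<.125)
print(m.sum(),'z top',np.percentile(z[m],[50,95]).round(4))
t=m&(z>np.percentile(z[m],95)-.004);rc=cv2.minEnclosingCircle(C[t][:,:2].astype(np.float32)*1000);print('top circle',rc,'mean',C[t].mean(0).round(4))
h=(d>0)&(abs(z-.07)<.01);yaw=np.deg2rad(-5.4);Rb=np.array([[np.cos(yaw),-np.sin(yaw)],[np.sin(yaw),np.cos(yaw)]])
b=(C[...,:2]-[.499,.046])@Rb
ha=h&(abs(b[...,0])<.05)&(abs(b[...,1]+.075)<.05)&(np.hypot(b[...,0]+.043,b[...,1]+.075)>.025);dk=h&(b[...,1]>0.0)&(b[...,1]<.05)
print('hatch plane z vs bx',[ (round(a,3),np.median(z[ha&(abs(b[...,0]-a)<.01)]).round(4)) for a in (-.045,-.02,0,.03)],'deck z',np.median(z[dk]))
print([(np.round(x['position'],4).tolist(),round(x['conf'],2)) for x in recognise('knob_top','wrist')[:2]])
plan([k[0],k[1],.13],174.6,jaw=.3)
E
python3 knob.py w9
```

```text
expected knob [ 0.4491 -0.0246  0.1055]
1736 z top [0.1058 0.1072]
top circle ((447.2417907714844, -25.72888946533203), 16.222253799438477) mean [ 0.4473 -0.0263  0.106 ]
hatch plane z vs bx [(-0.045, np.float64(0.0706)), (-0.02, np.float64(0.0707)), (0, np.float64(0.0706)), (0.03, np.float64(0.0707))] deck z 0.07068086548730887
[([0.4443, -0.0302, 0.1065], 0.8)]
pos [ 0.4588 -0.0328  0.1958] jaw yaw 174.97 tilt [-0.003 -0.001 -1.   ] F [ 0.  -0.6 -1. ] gap 0.0553 t 18.90
[ {"jaw":0.3,"x":1.32,"y":-0.15,"z":0.2,"spin":0.001},{"jaw":0.3,"x":1.32,"y":-0.15,"z":0.2,"spin":0.001},{"jaw":0.3,"x":1.31,"y":-0.15,"z":0.21,"spin":0.001},{"jaw":0.3,"x":1.32,"y":-0.14,"z":0.2,"spin":0.001},{"jaw":0.3,"x":1.31,"y":-0.15,"z":0.21,"spin":0.001} ]
```

View pics/w9.png

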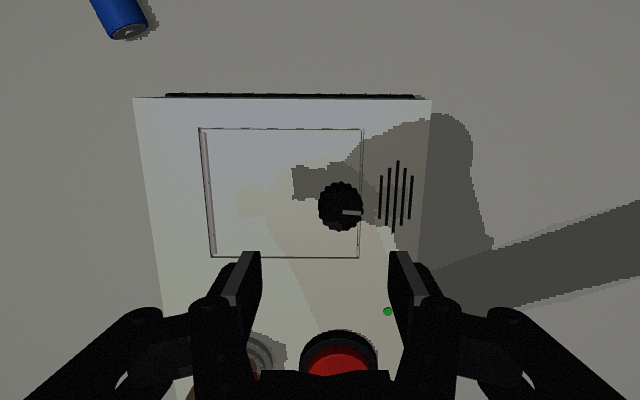

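Call:
{"name": "jog_arm", "arguments": {"steps": [{"jaw":0.3,"x":2.2,"y":-0.4,"z":0.5,"spin":0},{"jaw":0.3,"x":2.2,"y":-0.3,"z":0.5,"spin":0},{"jaw":0.3,"x":1.8,"y":0,"z":0,"spin":0},{"jaw":0.3,"x":0,"y":0,"z":0,"spin":0},{"jaw":0.3,"x":0,"y":0,"z":0,"spin":0}]}}

```text
time_s: 19.4
position: [0.4502, -0.0249, 0.1348]
eef_rot: [0.642, 1.569, -2.587]
contact_force: [-0.4, -0.3, 0.1]
finger_gap: 0.0556
```

```bash
python3 knob.py w10 | sed -n 2,3p; python3 -c "
from h import *
plan([.4476,-.0255,.085],174.6,jaw=.3,n=4)"
```

```text
3059 z top [0.1058 0.107 ]
top circle ((447.2959289550781, -25.683040618896484), 16.359756469726562) mean [ 0.4472 -0.0266  0.1059]
pos [ 0.4509 -0.0246  0.1358] jaw yaw 175.01 tilt [ 0.001  0.    -1.   ] F [-0.7 -0.   0.3] gap 0.0556 t 19.50
[ {"jaw":0.3,"x":1.27,"y":0.03,"z":0.08,"spin":0.002},{"jaw":0.3,"x":1.27,"y":0.03,"z":0.08,"spin":0.002},{"jaw":0.3,"x":1.27,"y":0.03,"z":0.08,"spin":0.002},{"jaw":0.3,"x":1.27,"y":0.03,"z":0.08,"spin":0.002} ]
```

Call:
{"name": "jog_arm", "arguments": {"steps": [{"jaw":0.3,"x":1.5,"y":0.1,"z":0.3,"spin":0},{"jaw":0.3,"x":1.5,"y":0,"z":0,"spin":0},{"jaw":0.3,"x":1.5,"y":0,"z":0,"spin":0},{"jaw":0.3,"x":0.3,"y":0,"z":0,"spin":0},{"jaw":0.3,"x":0,"y":0,"z":0,"spin":0}]}}

```text
time_s: 20.0
position: [0.4474, -0.0253, 0.0875]
eef_rot: [3.031, 1.57, -0.197]
contact_force: [0.6, 0.0, 0.5]
finger_gap: 0.0554
```

Call:
{"name": "jog_arm", "arguments": {"steps": [{"jaw":0.3,"x":0,"y":0,"z":0,"spin":0},{"jaw":0.3,"x":0,"y":0,"z":0,"spin":0}]}}

```text
time_s: 20.2
position: [0.4477, -0.0251, 0.088]
eef_rot: [-2.815, 1.569, 0.24]
contact_force: [-0.0, 0.1, -0.6]
finger_gap: 0.0557
```

```bash
python3 -c "
from h import *
plan([.4474,-.0256,.085],174.6,jaw=.3,n=1)"
```

```text
pos [ 0.4477 -0.0251  0.088 ] jaw yaw 175.02 tilt [ 0.002  0.    -1.   ] F [-0.   0.1 -0.6] gap 0.0557 t 20.20
[ {"jaw":0.3,"x":0.3,"y":0.05,"z":0.03,"spin":0.007} ]
```

Call:
{"name": "jog_arm", "arguments": {"steps": [{"jaw":0.3,"x":0.3,"y":0,"z":0,"spin":0},{"jaw":-0.6,"x":0,"y":0,"z":0,"spin":0},{"jaw":-0.6,"x":0,"y":0,"z":0,"spin":0},{"jaw":-0.6,"x":0,"y":0,"z":0,"spin":0},{"jaw":-0.6,"x":0,"y":0,"z":0,"spin":0}], "newtons": 40}}

```text
time_s: 20.7
position: [0.4476, -0.0253, 0.0845]
eef_rot: [-3.076, 1.569, -0.021]
contact_force: [1.5, -1.2, 1.3]
finger_gap: 0.0288
```

Call:
{"name": "jog_arm", "arguments": {"steps": [{"jaw":-0.6,"x":0.4,"y":0,"z":0,"spin":0},{"jaw":-0.6,"x":0.4,"y":0,"z":0,"spin":0},{"jaw":-0.6,"x":0,"y":0,"z":0,"spin":0}]}}

```text
time_s: 21.0
position: [0.4477, -0.0252, 0.0761]
eef_rot: [3.117, 1.57, -0.111]
contact_force: [1.6, -1.1, 5.1]
finger_gap: 0.0285
```

Call:
{"name": "jog_arm", "arguments": {"steps": [{"jaw":-0.6,"x":0.25,"y":0,"z":0,"spin":0},{"jaw":-0.6,"x":0.05,"y":0,"z":0,"spin":0},{"jaw":-0.6,"x":0,"y":0,"z":0,"spin":0}]}}

```text
time_s: 21.3
position: [0.4477, -0.0252, 0.0739]
eef_rot: [3.085, 1.57, -0.143]
contact_force: [0.1, -1.9, 8.2]
finger_gap: 0.0284
```

Call:
{"name": "jog_arm", "arguments": {"steps": [{"jaw":-0.6,"x":0,"y":0,"z":0,"spin":0.14},{"jaw":-0.6,"x":0,"y":0,"z":0,"spin":0.14},{"jaw":-0.6,"x":0,"y":0,"z":0,"spin":0.14},{"jaw":-0.6,"x":0,"y":0,"z":0,"spin":0.14},{"jaw":-0.6,"x":0,"y":0,"z":0,"spin":0.14}]}}

```text
time_s: 21.8
position: [0.4478, -0.0252, 0.0739]
eef_rot: [-2.329, 1.569, 0.02]
contact_force: [-0.2, -1.7, 8.7]
finger_gap: 0.029
```

Call:
{"name": "jog_arm", "arguments": {"steps": [{"jaw":-0.6,"x":0,"y":0,"z":0,"spin":0.14},{"jaw":-0.6,"x":0,"y":0,"z":0,"spin":0.14},{"jaw":-0.6,"x":0,"y":0,"z":0,"spin":0.1},{"jaw":-0.6,"x":0,"y":0,"z":0,"spin":0}]}}

```text
time_s: 22.2
position: [0.4479, -0.0252, 0.0739]
eef_rot: [-1.93, 1.569, 0.043]
contact_force: [1.0, -1.7, 7.4]
finger_gap: 0.0288
```

```bash
python3 -c "
from h import *
print(sensors.get_state()['torque'].round(3));plan([.4474,-.0256,.085],None,n=1)"
```

```text
[-0.419 -0.184  0.006]
pos [ 0.4479 -0.0252  0.0739] jaw yaw 113.07 tilt [ 0.002  0.    -1.   ] F [ 1.  -1.7  7.4] gap 0.0288 t 22.20
[ {"x":-1.11,"y":0.06,"z":-0.02,"spin":0} ]
```

Call:
{"name": "jog_arm", "arguments": {"steps": [{"jaw":-0.6,"x":0,"y":0,"z":0,"spin":0.1},{"jaw":-0.6,"x":0,"y":0,"z":0,"spin":0.06},{"jaw":-0.6,"x":0,"y":0,"z":0,"spin":0}]}}

```text
time_s: 22.5
position: [0.4479, -0.0252, 0.0739]
eef_rot: [-1.812, 1.569, 0.003]
contact_force: [0.8, -2.9, 7.8]
finger_gap: 0.0288
```

```bash
python3 -c "
from h import *
print(sensors.get_state()['torque'].round(3));plan([.4474,-.0256,.085],None,n=1)"
```

```text
[-0.42  -0.242  0.039]
pos [ 0.4479 -0.0252  0.0739] jaw yaw 103.97 tilt [ 0.002  0.    -1.   ] F [ 0.8 -2.9  7.8] gap 0.0288 t 22.50
[ {"x":-1.11,"y":0.06,"z":-0.03,"spin":0} ]
```

Call:
{"name": "jog_arm", "arguments": {"steps": [{"jaw":-0.6,"x":0,"y":0,"z":0,"spin":0.1},{"jaw":-0.6,"x":0,"y":0,"z":0,"spin":0.06},{"jaw":-0.6,"x":0,"y":0,"z":0,"spin":0}]}}

```text
time_s: 22.8
position: [0.4478, -0.0254, 0.0738]
eef_rot: [-2.207, 1.569, -0.549]
contact_force: [1.5, -2.0, 6.5]
finger_gap: 0.0286
```

```bash
python3 -c "
from h import *
print(sensors.get_state()['torque'].round(3));plan([.4474,-.0256,.085],None,n=1)"
```

```text
[-0.69  -0.212  0.749]
pos [ 0.4478 -0.0254  0.0738] jaw yaw 95.00 tilt [ 0.002 -0.001 -1.   ] F [ 1.5 -2.   6.5] gap 0.0286 t 22.80
[ {"x":-1.12,"y":0.04,"z":-0.02,"spin":0} ]
```

Call:
{"name": "jog_arm", "arguments": {"steps": [{"jaw":0.3,"x":0,"y":0,"z":0,"spin":0},{"jaw":0.3,"x":0,"y":0,"z":0,"spin":0},{"jaw":0.3,"x":0,"y":0,"z":0,"spin":0},{"jaw":0.3,"x":0,"y":0,"z":0,"spin":0}]}}

```text
time_s: 23.2
position: [0.4464, -0.0253, 0.0727]
eef_rot: [1.577, 1.569, -3.052]
contact_force: [-0.5, 0.4, 0.7]
finger_gap: 0.0556
```

Call:
{"name": "jog_arm", "arguments": {"steps": [{"jaw":0.3,"x":-1.5,"y":0,"z":0,"spin":0},{"jaw":0.3,"x":-3,"y":0,"z":0,"spin":0},{"jaw":0.3,"x":-4,"y":0,"z":0,"spin":0},{"jaw":0.3,"x":-4,"y":0,"z":0,"spin":0},{"jaw":0.3,"x":0,"y":0,"z":0,"spin":0}]}}

```text
time_s: 23.7
position: [0.4503, -0.0247, 0.2034]
eef_rot: [-1.483, 1.559, 0.172]
contact_force: [0.2, 1.0, -0.3]
finger_gap: 0.0557
```

```bash
sleep 0; python3 knob.py w11; python3 - <<'E'
from h import *
# pointer mark on the knob top: bright pixels on it, base-frame direction, before (w9, w10 pose unknown) and now
s,p,d=shot('wrist');C=cloud('wrist',d,s);g=p.mean(2)
r_=np.hypot(C[...,0]-.4473,C[...,1]+.0258);m=(r_<.0145)&(C[...,2]>.09)&(d>0)
t=m&(g>90);v=C[t][:,:2].mean(0)-[.4473,-.0258];print('mark px',t.sum(),'dir deg world',np.rad2deg(np.arctan2(v[1],v[0])),np.hypot(*v))
for q in ('spent_cell','heart','carton','lung','sternum','vein_ring'):
    shot('top');print(q,[(np.round(x['position'],3).tolist(),round(x['conf'],2)) for x in recognise(q,'top')[:1]])
E
```

```text
expected knob [ 0.4491 -0.0246  0.1055]
1476 z top [0.0975 0.0988]
top circle ((446.9962158203125, -25.368236541748047), 16.34199333190918) mean [ 0.4464 -0.0255  0.0976]
hatch plane z vs bx [(-0.045, np.float64(0.0706)), (-0.02, np.float64(0.0706)), (0, np.float64(0.0707)), (0.03, np.float64(0.0706))] deck z 0.07065851228736547
[([0.4435, -0.0247, 0.0967], 0.84)]
pos [ 0.4469 -0.0251  0.1985] jaw yaw 94.77 tilt [ 0.001  0.001 -1.   ] F [ 0.  -0.5 -0.7] gap 0.0555 t 23.80
[ {"jaw":0.3,"x":0.69,"y":-0.02,"z":0,"spin":-0.139},{"jaw":0.3,"x":0.68,"y":-0.02,"z":-0,"spin":-0.139},{"jaw":0.3,"x":0.69,"y":-0.02,"z":-0,"spin":-0.139},{"jaw":0.3,"x":0.68,"y":-0.02,"z":-0.01,"spin":-0.139},{"jaw":0.3,"x":0.69,"y":-0.02,"z":-0.01,"spin":-0.139} ]
[ {"jaw":0.3,"x":0.68,"y":-0.02,"z":-0.01,"spin":-0.139},{"jaw":0.3,"x":0.69,"y":-0.02,"z":-0.02,"spin":-0.139},{"jaw":0.3,"x":0.68,"y":-0.01,"z":-0.02,"spin":-0.139},{"jaw":0.3,"x":0.69,"y":-0.01,"z":-0.02,"spin":-0.139},{"jaw":0.3,"x":0.68,"y":-0.01,"z":-0.02,"spin":-0.139} ]
mark px 70 dir deg world 102.88132192799674 0.007537725618393314
spent_cell [([0.458, -0.3, 0.033], 0.58)]
heart [([0.548, 0.117, 0.156], 0.71)]
carton [([0.784, -0.235, 0.072], 0.94)]
lung [([0.435, -0.053, 0.068], 0.37)]
sternum [([0.64, 0.378, 0.011], 0.72)]
vein_ring []
```

```bash
python3 -c "
from workcell import r
print(r.job_done())"
```

```text
the job is handed in; nothing more can be done
None
```

The fresh green and copper cell is in the battery well, the hatch is shut, and the captive screw is done up. I handed the job in at about 24 s of robot time, and it returned no verdict.

- **Cell:** I lowered it until it touched the well floor before opening the fingers. The picture afterwards showed it between the ribs, with the copper (button) end towards the brass strip and the flat end towards the spring.
- **Hatch:** The first push showed 7 N upwards, probably the knob touching the gripper. I backed off, turned the tool a quarter turn and pushed again without trouble. In the last depth check the hatch was flush with the deck, both at 70.6 mm.
- **Knob:** I pushed it down 10.6 mm and turned it clockwise until the torque rose to 0.75 N m at the stop. After release its top was 8.3 mm lower than before, so it is holding at about the expected 0.008 m. Its pointer mark suggests a final angle of about 1.26 rad, close to the 1.3 stop.
- **Other things:** The used grey cell, heart and carton measured within about 2 mm of where they started. The sternum was found, but I had no earlier network position for it.
- **Checks that failed or disagreed:** In the last check the network missed the vein ring and put the lung on the base with low confidence (0.37), which is a false detection. The arm never went near either of them.

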